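# Clear the ultrasonic bath and load two stir bars through its slot

## Robot

A 6-joint arm with a two-finger parallel gripper is mounted at the origin on a cart in front of the work surface, level with it; the furniture and walls round the work are solid. World frame = base frame: x ahead of the robot, y to its left, z up, the work surface at z = 0. Lengths are in m, angles in rad, forces in N, time in s.
With the tool pointing down it reaches from about 0.375 to 0.75 m from the base axis. Payload 9 kg.
Tool frame: the origin (TCP) lies at the very end of the fingers, on their centre line; the grasp point (between the pads) lies 19 mm behind it; z points along the fingers, y is the direction in which the jaws open and shut (so a half turn about z gives the same grasp; the last joint's range is limited). The gripper opens to 85 mm and grips with 20 to 120 N. Pads are 22 mm wide; open, the fingers measure 114 mm over their backs; the gripper's body (76 mm by 85 mm) begins 54 mm behind the grasp point. The pads swing forward as they close: fully open they stand 13 mm farther back than shut.
Start: joints at [0.911, 0.104, 0.097, 1.564, 0, 1.353], TCP at [0.257, 0.542, 0.231] pointing down, gripper open.
Joint ranges: [-2.99, 2.99], [-0.84, 1.86], [-1.1, 1.16], [-1.84, 2.11], [-1.51, 1.56], [-3.14, 3.14]. Speed limits (rad/s): [2.22, 2.22, 2.57, 3.14, 3.14, 3.14].

## Interface

Orientations are given as a 3x3 rotation matrix whose columns are the frame's x, y, z axes.
In Python, from bench import telemetry, eyes, robot gives the robot as it stands.
- The arm moves only by the tool send_rows, never from a script. Its argument "rows" is a list that holds one entry, the list of rows, each a list of 7 numbers: the shift along the world's x, y, z in m, then the turn, a rotation vector about the world's x, y, z in rad, then the closure, from 0 (fully open) to 1 (shut). A call has 1 to 8 rows; each row shifts and turns the pose as measured when the row begins; what a row does not reach is not made up. A row lasts 1/10 s, in which the tool goes at most 50 mm and 8.59 degrees, less where a joint would pass 70% of its speed; a pose out of reach is approached as far as the arm can. A call with a gripper value outside its range is refused whole. The fingers move at their own pace and stop on an object; "squeeze" is the grip in N (left out, the last holds). Time passes only in rows, so rows that do not move let the fingers close. It gives the time, the measured TCP pose, the force and the opening at its end, in the units of the state.
- telemetry.state(): the state, without advancing time (a new reading comes with each control period).
- eyes.camera(name): name is "scene" or "top"; returns the picture (384x512x3 uint8, blue, green, red); there is no depth.
- eyes.get_calibration(name): a dict with "camera_matrix" (3x3 intrinsics, pixels), "eye" and "rotation" of the camera in the world. Camera axes: x right, y down, z forward; pixel columns grow to the right and rows downward; lengths in m; the calibration is good to about 2 mm. A picture is of the moment at which its call begins. get_calibration takes no time and is no camera call.
- robot.job_done(): hands the job in, once; it reports no verdict.
The state is a dict: "t": time; "joint_positions": joint angles; "joint_velocities": joint speeds; "joint_efforts": joint torques, N m; "eef_pos": TCP position; "ee_rot": TCP orientation; "wrist_force": force on the tool from outside, world axes, zero at the start; "moment": the same for the moment, N m; "finger_gap": finger opening in m.
Only numpy, scipy, OpenCV 4.12 (cv2) and the standard library are available. Lean on these libraries where they do the work, as an engineer would, in place of code of your own. Each camera call takes 0.05 s, during which the arm holds its last target.

## Task

Two stir bars have to go into the ultrasonic bath, whose cover stays on: first lift the foil-wrapped flask off the cover and set it down gently, upright, on the bench, then slide the shutter fully open. Lower the scoop level through the slot with both bars in it, tip it inside so that both bars land on the bath's floor, and bring it out again, all without touching the bath with the scoop. Stand the scoop upright back in its tray and slide the shutter fully shut; leave the other things where they are.

Things in the scene. Friction and masses are not known exactly. Their poses are not given: they have to be found in the camera images.
- bath: ultrasonic bath, fixed: steel box, grey front panel, fixed cover plate 184 (x) x 224 (y) mm, its top 148 mm above the bench. Origin: centre of its underside; x to the back, y left seen from the front, z up; turned up to 0.2 rad. Inside: 160 x 200 mm free, floor 34 mm and cover's underside 142 mm above the bench. Two guides 6 mm high run along y on the cover at bath x = +-67 mm
- slot (a point): centre of the loading slot, level with the cover's top face (axes as the bath's). The slot is a clean rectangular opening 100 mm along bath x by 48 mm along bath y, the plate is 6 mm thick; it lies at bath x 0, y -45 mm. The shut shutter covers it
- bath_floor (a point): centre of the bath's inner floor, 34 mm above the bench (axes as the bath's)
- shutter (a joint): position of the shutter, a 122 x 64 x 3 mm plate lying on the cover: 0 = shut over the slot, 0.062 m = fully open; it slides along bath +y to open, against about 2 N of friction, and stays where it is left. From 0.055 m on the slot is wholly free
- shutter_tab (a point): point to grip on the shutter's upright black tab, moving with the shutter: the tab is 10 mm thick along bath y, 40 mm along bath x and rises to 37 mm above the cover; this point lies on its middle, 26 mm above the cover. Shut, it is right over the slot's centre
- foil_flask: small flask wrapped in crumpled foil, 131 mm tall, foot 58 mm wide; from 52 to 118 mm above its foot a round neck 39 mm thick to grip (its axis within 2 mm of the origin's); 75 g. Origin: centre of its underside, z up. Stands at first on the bath's cover on the slot's +y side, in the shutter's way. The bench is free for 60 mm round x 0.61, y 0.24 m in every start
- tray: flat steel instrument tray, 170 (x) x 124 (y) mm, rim 16 mm high, inner floor 3 mm above the bench. Fixed. Origin: centre of its underside. It lies on the bench to the left or to the right of the bath, the tip box on the other side
- scoop: steel scoop standing in the tray: trough 66 (x) x 30 (y) x 16 mm, closed at the back (+x), open at the front (-x), where its floor turns up 3 mm; a thin upright rod at the back carries the black grip. 150 mm tall, 120 g. Origin: centre of the trough's underside, z up. Its front at first faces roughly to the robot. Tipped front down by 0.6 rad the bars begin to slide out, by 0.75 rad surely
- scoop_grip (a point): centre of the scoop's black grip, 31.5 mm behind the scoop's origin and 125 mm above its underside; the grip is 11 mm thick along scoop y, 24 mm along scoop x and 50 mm tall
- stir_bar_1: white slippery magnetic stir bar, 36 mm long, 10 mm thick with round ends, 12 g; origin: its centre, x along it. At the start it lies lengthwise in the scoop
- stir_bar_2: the second stir bar, the same, beside the first in the scoop
- tip_box: bystander: pipette tip box with a clear lid, 92 x 122 x 77 mm, on the other side of the bath from the tray; origin: centre of its underside
- foil_flask_2: bystander: another foil-wrapped flask, 58 x 64 x 137 mm, standing on the bench at the back right; origin: centre of its underside
- amber_flask: bystander: unwrapped conical flask, 52 mm wide, 85 mm tall, standing at the back right; origin: centre of its underside
- pipette_bulb: bystander: rubber pipette bulb, 51 mm wide, 76 mm tall, standing at the back left; origin: centre of its underside

How it is judged:
On the way, in this order (a step that is already met when the one before it is completed fails the run):
1. the foil-wrapped flask stands upright on the bench, released (height (world z) of foil_flask between -0.008 and 0.008 m and angle between foil_flask's own z axis and vertical below 0.1 rad and linear speed of foil_flask below 0.03 m/s and contact force between the fingers and foil_flask below 0.1 N), for 0.2 s.
2. the shutter is open, the slot wholly free (value of joint shutter above 0.055 m), for 0.1 s.
3. the scoop is down inside the bath through the slot, level, with both bars still in it (x of scoop in the frame of slot between -0.035 and 0.035 m and y of scoop in the frame of slot between -0.015 and 0.015 m and z of scoop in the frame of slot below -0.026 m and angle between scoop's own z axis and vertical below 0.26 rad and distance between each of stir_bar_1, stir_bar_2 and scoop below 0.035 m), for 0.05 s.
4. both bars lie on the bath's floor (x of stir_bar_1 in the frame of bath_floor between -0.085 and 0.085 m and y of stir_bar_1 in the frame of bath_floor between -0.105 and 0.105 m and z of each of stir_bar_1, stir_bar_2 in the frame of bath_floor below 0.03 m and x of stir_bar_2 in the frame of bath_floor between -0.085 and 0.085 m and y of stir_bar_2 in the frame of bath_floor between -0.105 and 0.105 m), for 0.2 s.
5. the scoop stands upright in its tray again (x of scoop in the frame of tray between -0.06 and 0.06 m and y of scoop in the frame of tray between -0.05 and 0.05 m and z of scoop in the frame of tray below 0.012 m and angle between scoop's own z axis and vertical below 0.1 rad and linear speed of scoop below 0.03 m/s), for 0.2 s.
At the end, for the whole second after the job is handed in: Shutter shut within 4 mm; both bars at rest within 30 mm of the bath's floor; scoop upright (0.1 rad), still, on the tray's floor, origin within 60 mm (x) and 50 mm (y) of the tray's centre; foil-wrapped flask upright (0.1 rad), still, released, its foot on the bench within 8 mm (all of step 1 and all of step 4 and all of step 5 and value of joint shutter below 0.004 m and linear speed of each of stir_bar_1, stir_bar_2 below 0.05 m/s); the robot touches nothing.
It fails at once if the scoop touches the bath, its cover or its shutter (more than 0.5 N) (contact force between scoop and bath above 0.5 N).
It fails at once if the foil-wrapped flask is tipped by more than 0.5 rad (angle between foil_flask's own z axis and vertical above 0.5 rad).
It fails at once if the foil-wrapped flask comes down on the bench faster than 0.4 m/s (height (world z) of foil_flask below 0.02 m and linear speed of foil_flask above 0.4 m/s).
It fails at once if a bystander (tip box, other foil flask, unwrapped flask, rubber bulb) is shifted by more than 20 mm (distance of any of tip_box, foil_flask_2, amber_flask, pipette_bulb from where it was at the start of the episode above 0.02 m).
It also fails if it takes over 72 s, if anything falls off the work surface, if the arm or the gripper's body presses on something with over 40 N, if the wrist force passes 120 N, or if a joint passes its speed limit or range.

## Working session

There is one attempt and no reset: what is moved stays moved. The work goes in short steps, Python scripts to look and compute and a tool call to move; the robot and the scene stay as the last step left them, time stands still between calls to the robot, and variables do not carry over. Pictures are saved under pics/ and viewed, and the job is handed in when it is done.

Besides the shell and the picture viewer there is one more tool, called after "Request:" as name([rows], argument=value, ...), one row to a line, values as JSON. send_rows: Moves the arm, as the interface text tells. Its arguments: {"type":"object","properties":{"rows":{"type":"array"},"squeeze":{"type":"number"}},"required":["rows"]}

```bash
ls; mkdir -p pics; python3 - <<'E'
from bench import telemetry, eyes, robot
import cv2
s=telemetry.state()
for k in s: print(k,s[k])
for n in ("scene","top"):
    cv2.imwrite(f"pics/{n}0.png",eyes.camera(n)); print(n,eyes.get_calibration(n))
E
```

```text
pics
t 0.0
joint_positions [9.11332696e-01 1.04718421e-01 9.64727355e-02 1.56388844e+00
 2.62358028e-05 1.35310247e+00]
joint_velocities [ 0.00116684 -0.00028081 -0.00167902  0.00037744  0.00090092 -0.00165014]
joint_efforts [ 8.59636134e-05 -5.56931520e+01  5.03650618e+01  1.70449686e-02
 -2.80449312e-04  1.87706593e-05]
eef_pos [0.25630023 0.54214327 0.23051303]
ee_rot [[-9.03996291e-01  4.27539471e-01 -8.40391703e-04]
 [ 4.27540182e-01  9.03995746e-01 -1.04121207e-03]
 [ 3.14551265e-04 -1.30055307e-03 -9.99999105e-01]]
wrist_force [ 0.28085266  0.96604922 -0.17968328]
moment [-0.00598563 -0.00445774  0.02228384]
finger_gap 0.08527865635610979
scene {'camera_matrix': array([[441.20674322,   0.        , 254.29202183],
       [  0.        , 441.20674322, 188.57679346],
       [  0.        ,   0.        ,   1.        ]]), 'eye': array([-0.29115299, -0.5808455 ,  1.02634413]), 'rotation': array([[ 5.50085231e-01, -5.54730968e-01,  6.24243376e-01],
       [-8.35108378e-01, -3.64966031e-01,  4.11574772e-01],
       [-4.85644247e-04, -7.47712076e-01, -6.64022902e-01]])}
top {'camera_matrix': array([[367.48897037,   0.        , 253.7523309 ],
       [  0.        , 367.48897037, 188.82732696],
       [  0.        ,   0.        ,   1.        ]]), 'eye': array([ 0.39177084, -0.00782148,  1.11568731]), 'rotation': array([[ 0.02146323, -0.98428244,  0.17529233],
       [-0.99975509, -0.02207626, -0.00154774],
       [ 0.00539321, -0.17521618, -0.98451521]])}
```

View pics/scene0.png

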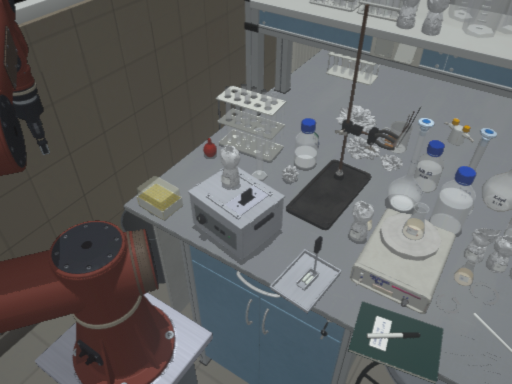

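View pics/top0.png

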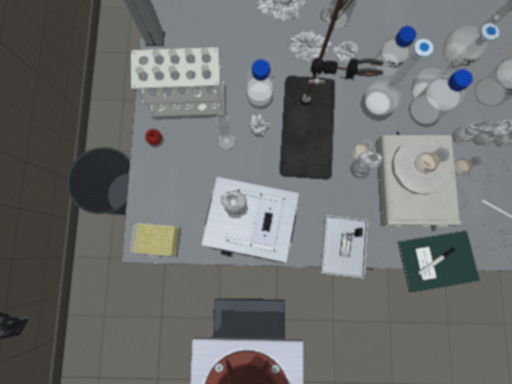

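```bash
python3 - <<'E'
import cv2
t=cv2.imread('pics/top0.png'); s=cv2.imread('pics/scene0.png')
cv2.imwrite('pics/t1.png',cv2.resize(t[165:285,190:390],None,fx=4,fy=4,interpolation=cv2.INTER_CUBIC))
cv2.imwrite('pics/s1.png',cv2.resize(s[135:315,180:350],None,fx=3.3,fy=3.3,interpolation=cv2.INTER_CUBIC))
E
```

```text
(no output)
```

View pics/t1.png

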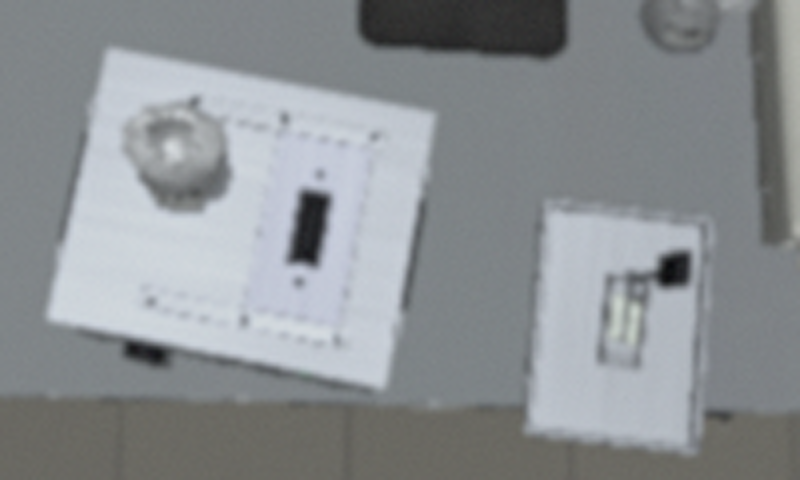

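View pics/s1.png

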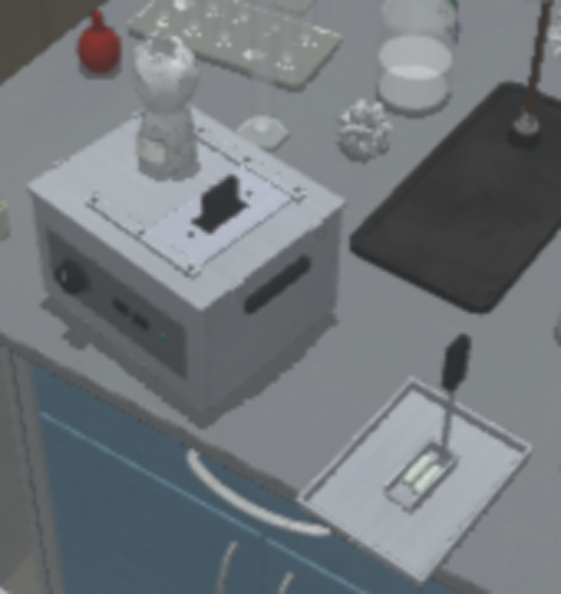

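```bash
cat > h.py <<'E'
import numpy as np, cv2
from scipy.optimize import least_squares
from bench import telemetry, eyes, robot
C={n:eyes.get_calibration(n) for n in("scene","top")}
def proj(n,P):
    c=C[n];p=(np.atleast_2d(P)-c['eye'])@c['rotation'];q=p@c['camera_matrix'].T
    return q[:,:2]/q[:,2:]
def ray(n,uv,z):
    c=C[n];d=c['rotation']@np.linalg.solve(c['camera_matrix'],[uv[0],uv[1],1.]);e=c['eye']
    return e+d*(z-e[2])/d[2]
def rz(a): return np.array([[np.cos(a),-np.sin(a),0],[np.sin(a),np.cos(a),0],[0,0,1]])
def fit(L,obs,x0):
    # obs: list (cam, local pt, uv)
    def f(x):
        r=[]
        for c,p,uv in obs: r+=list(proj(c,rz(x[2])@np.array(p)+[x[0],x[1],L])[0]-uv)
        return r
    s=least_squares(f,x0,loss='soft_l1');return s.x,np.array(f(s.x)).reshape(-1,2)
def tc(x,y,f=4,o=(190,165)): return np.array([(x+.5)/f-.5+o[0],(y+.5)/f-.5+o[1]])
def sc(x,y,f=3.3,o=(180,135)): return tc(x,y,f,o)
E
cat > m.py <<'E'
from h import *
np.set_printoptions(precision=4,suppress=True)
z=.148
o=[('top',(.092,.112,z),tc(107,47)),('top',(.092,-.112,z),tc(437,113)),('top',(-.092,-.112,z),tc(385,389)),('top',(-.092,.112,z),tc(48,320)),
('scene',(-.092,.112,z),sc(30,187)),('scene',(.092,-.112,z),sc(345,203)),('scene',(-.092,-.112,z),sc(205,305))]
b,r=fit(0,o,[.5,.05,0]);print('bath',b,'\n',r)
B=lambda p:rz(b[2])@np.array(p)+[b[0],b[1],0]
print('slot',B((0,-.045,.148)),'tab',B((0,-.045,.174)))
o=[('top',(.085,.062,.016),tc(545,202)),('top',(.085,-.062,.016),tc(712,215)),('top',(-.085,-.062,.016),tc(697,452)),('top',(-.085,.062,.016),tc(530,432)),
('scene',(-.085,.062,.016),sc(302,497)),('scene',(.085,.062,.016),sc(413,380)),('scene',(.085,-.062,.016),sc(530,448)),('scene',(-.085,-.062,.016),sc(425,580))]
t,r=fit(0,o,[.45,-.2,0]);print('tray',t,'\n',r)
h=.016
o=[('top',(.033,.015,h),tc(607,275)),('top',(.033,-.015,h),tc(648,278)),('top',(-.033,-.015,h),tc(640,367)),('top',(-.033,.015,h),tc(600,362)),
('scene',(-.033,.015,h),sc(388,490)),('scene',(-.033,-.015,h),sc(410,508)),('scene',(.033,.015,h),sc(435,447)),('scene',(.033,-.015,h),sc(457,462)),
('top',(.0315,0,.145),tc(676,268)),('scene',(.0315,0,.125),sc(456,363))]
s,r=fit(.003,o,[.45,-.2,0]);print('scoop',s,'\n',r)
print('grip',rz(s[2])@[.0315,0,.125]+[s[0],s[1],.003])
f=C
o=[('top',(0,0,.131),tc(172,145)),('scene',(0,0,.131),sc(165,50)),('scene',(0,0,.085),sc(166,110)),('scene',(0,0,.0),sc(167,165))]
q,r=fit(.148,o,[.5,.1,0]);print('flask',q,'\n',r)
for n,uv in [('top',(235,202)),]: print(ray(n,uv,.148+.115))
E
python3 m.py
```

```text
bath [ 0.4856 -0.0032 -0.1751] 
 [[ 0.2914  0.0523]
 [-0.2269 -0.3266]
 [ 0.3721 -0.4885]
 [-0.0019 -0.3636]
 [-1.4023  0.066 ]
 [ 0.6317 -0.2135]
 [-0.9519  2.1893]]
slot [ 0.4777 -0.0475  0.148 ] tab [ 0.4777 -0.0475  0.174 ]
tray [ 0.4233 -0.2839 -0.0875] 
 [[ 0.557  -0.3701]
 [ 0.002   0.8852]
 [ 0.571  -0.5406]
 [-0.0078 -0.2624]
 [-0.8861  0.9349]
 [-0.3826 -0.629 ]
 [ 0.487  -0.5735]
 [-0.4119  0.0559]]
scoop [ 0.4246 -0.2862 -0.1229] 
 [[ 0.8857 -0.2174]
 [ 0.681   0.4969]
 [ 0.4995  0.6149]
 [ 0.3485  0.3726]
 [-1.417  -1.3613]
 [ 0.7378 -0.9936]
 [-1.9474 -2.7645]
 [ 0.1018 -1.8311]
 [ 1.1826  0.1549]
 [-0.6722  0.3346]]
grip [ 0.4558 -0.29    0.128 ]
flask [0.511  0.0342 0.    ] 
 [[ 2.0109  0.2918]
 [-0.7744 -0.2676]
 [-0.4635 -5.6685]
 [ 0.294  -0.2547]]
[0.5113 0.0341 0.263 ]
```

Request:
send_rows([
  [[0.02,-0.03,0.04,0,0,0,0],[0.02,-0.03,0.035,0,0,0,0],[0.025,-0.043,0,0,0,0,0],[0.025,-0.043,0,0,0,0,0],[0.025,-0.043,0,0,0,0,0],[0.025,-0.043,0,0,0,0,0],[0.025,-0.043,0,0,0,0,0],[0.025,-0.043,0,0,0,0,0]],
])

```text
t: 0.9
eef_pos: [0.4424, 0.2221, 0.3017]
ee_rot: [[-0.908, 0.418, -0.004], [0.418, 0.908, -0.005], [0.002, -0.006, -1.0]]
wrist_force: [1.7, 0.1, 0.4]
finger_gap: 0.0855
```

```bash
cat >> h.py <<'E'
import json,os
def st():
    s=telemetry.state(); R=np.array(s['ee_rot'])
    with open('log.jsonl','a') as f: f.write(json.dumps(dict(j=list(map(float,s['joint_positions'])),p=list(map(float,s['eef_pos'])),R=R.tolist()))+'\n')
    print('t',round(s['t'],2),'p',np.round(s['eef_pos'],4),'y',np.round(R[:,1],3),'z',np.round(R[:,2],3),'gap',round(s['finger_gap'],4),'F',np.round(s['wrist_force'],1),'j',np.round(s['joint_positions'],3))
    return s,R
E
python3 -c "
from h import *
st()"
```

```text
t 0.9 p [0.4424 0.2221 0.3017] y [ 0.418  0.908 -0.006] z [-0.004 -0.005 -1.   ] gap 0.0855 F [1.7 0.1 0.4] j [ 0.203 -0.179 -0.05   1.704 -0.004  0.634]
```

Request:
send_rows([
  [[0.017,-0.047,0,0,0,0,0],[0.017,-0.047,0,0,0,0,0],[0.017,-0.047,0,0,0,0,0],[0.015,-0.04,0,0,0,0,0],[0,0,0,0,0,0,0],[0,0,0,0,0,0,0]],
])

```text
t: 1.5
eef_pos: [0.5089, 0.0332, 0.2988]
ee_rot: [[-0.905, 0.425, -0.007], [0.425, 0.905, -0.005], [0.005, -0.007, -1.0]]
wrist_force: [-0.3, 0.9, -0.1]
finger_gap: 0.0853
```

```bash
python3 -c "
from h import *
s,R=st()
a=eyes.camera('top');b=eyes.camera('scene')
cv2.imwrite('pics/a1.png',np.hstack([cv2.resize(a[165:265,190:290],None,fx=4,fy=4),cv2.resize(b[115:215,190:290],None,fx=4,fy=4)]))"
```

```text
t 1.5 p [0.5089 0.0332 0.2988] y [ 0.425  0.905 -0.007] z [-0.007 -0.005 -1.   ] gap 0.0853 F [-0.3  0.9 -0.1] j [-0.188 -0.133 -0.014  1.696 -0.006  0.251]
```

View pics/a1.png

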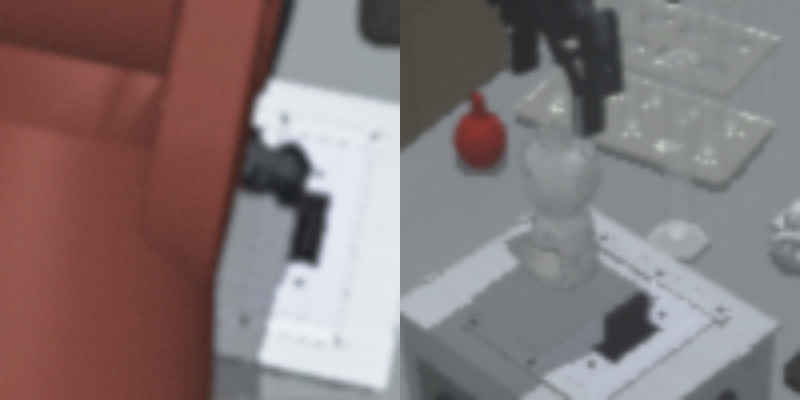

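Request:
send_rows([
  [[0,0,-0.02,0,0,0,0],[0,0,-0.02,0,0,0,0],[0,0,-0.02,0,0,0,0],[0,0,-0.015,0,0,0,0],[0,0,0,0,0,0,0]],
])

```text
t: 2.1
eef_pos: [0.5074, 0.0414, 0.2227]
ee_rot: [[-0.91, 0.414, -0.005], [0.414, 0.91, -0.005], [0.002, -0.006, -1.0]]
wrist_force: [-0.3, 0.9, 0.2]
finger_gap: 0.0858
```

```bash
python3 -c "
from h import *
s,R=st()
b=eyes.camera('scene')
cv2.imwrite('pics/a2.png',cv2.resize(b[115:215,190:290],None,fx=5,fy=5))"
```

```text
t 2.1 p [0.5074 0.0414 0.2227] y [ 0.414  0.91  -0.006] z [-0.005 -0.005 -1.   ] gap 0.0858 F [-0.3  0.9  0.2] j [-0.173 -0.169 -0.186  1.558 -0.005  0.254]
```

View pics/a2.png

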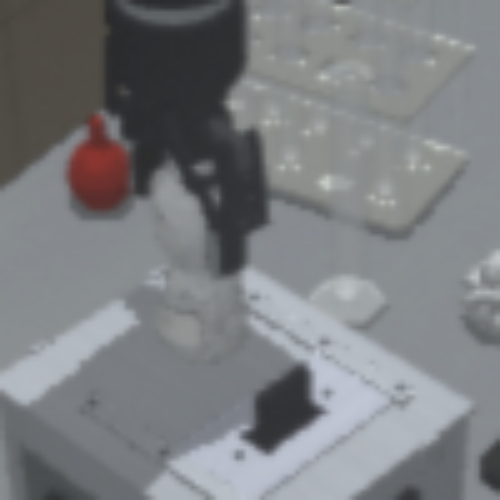

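Request:
send_rows([
  [[0.002,-0.006,0,0,0,0,0],[0,0,0,0,0,0,0.5],[0,0,0,0,0,0,1],[0,0,0,0,0,0,1],[0,0,0,0,0,0,1],[0,0,0,0,0,0,1]],
], squeeze=35)

```text
t: 2.75
eef_pos: [0.5113, 0.0358, 0.2281]
ee_rot: [[-0.911, 0.412, 0.002], [0.412, 0.911, -0.005], [-0.004, -0.004, -1.0]]
wrist_force: [-0.9, 0.5, -1.0]
finger_gap: 0.0387
```

```bash
python3 -c "
from h import *
s,R=st()
b=eyes.camera('scene')
cv2.imwrite('pics/a3.png',cv2.resize(b[115:215,190:290],None,fx=5,fy=5))"
```

```text
t 2.75 p [0.5113 0.0358 0.2281] y [ 0.412  0.911 -0.004] z [ 0.002 -0.005 -1.   ] gap 0.0387 F [-0.9  0.5 -1. ] j [-0.183 -0.166 -0.174  1.56  -0.005  0.242]
```

View pics/a3.png

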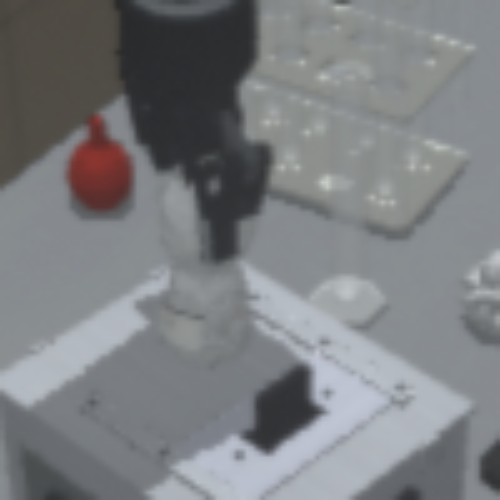

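Request:
send_rows([
  [[0,0,0.02,0,0,0,1],[0,0,0.025,0,0,0,1],[0.0,0.02,0.025,0,0,0,1],[0.012,0.03,0,0,0,0,1],[0.02,0.035,0,0,0,0,1],[0.02,0.035,0,0,0,0,1],[0.02,0.035,0,0,0,0,1],[0.02,0.03,0,0,0,0,1]],
])

```text
t: 3.6
eef_pos: [0.604, 0.2243, 0.3009]
ee_rot: [[-0.908, 0.419, 0.002], [0.419, 0.908, -0.006], [-0.004, -0.005, -1.0]]
wrist_force: [1.8, -0.5, -1.3]
finger_gap: 0.0384
```

```bash
python3 -c "
from h import *
s,R=st()
b=eyes.camera('scene')
cv2.imwrite('pics/a4.png',cv2.resize(b[90:240,140:290],None,fx=4,fy=4))"
```

```text
t 3.6 p [0.604  0.2243 0.3009] y [ 0.419  0.908 -0.005] z [ 0.002 -0.006 -1.   ] gap 0.0384 F [ 1.8 -0.5 -1.3] j [ 0.156  0.278  0.419  1.711 -0.006  0.588]
```

View pics/a4.png

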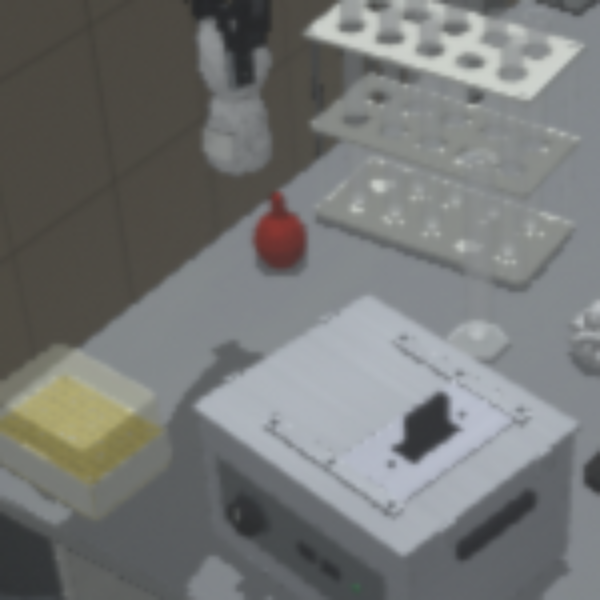

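```bash
python3 -c "
from h import *
print(ray('top',(153,137),.04),ray('scene',(210,149),.03),ray('top',(156,240),.077))"
```

```text
[0.73667522 0.30064854 0.04      ] [0.74170935 0.30073259 0.03      ] [0.42520524 0.2608217  0.077     ]
```

Request:
send_rows([
  [[0.004,0.015,-0.045,0,0,0,1],[0.002,0,-0.045,0,0,0,1],[0,0,-0.045,0,0,0,1],[0,0,-0.04,0,0,0,1],[0,0,-0.02,0,0,0,1],[0,0,0,0,0,0,1]],
])

```text
t: 4.25
eef_pos: [0.61, 0.2447, 0.0949]
ee_rot: [[-0.91, 0.414, -0.004], [0.414, 0.91, -0.005], [0.001, -0.006, -1.0]]
wrist_force: [-0.5, -0.6, 0.1]
finger_gap: 0.0388
```

```bash
python3 -c "
from h import *
s,R=st()
b=eyes.camera('scene')
cv2.imwrite('pics/a5.png',cv2.resize(b[90:240,140:290],None,fx=4,fy=4))"
```

```text
t 4.25 p [0.61   0.2447 0.0949] y [ 0.414  0.91  -0.006] z [-0.004 -0.005 -1.   ] gap 0.0388 F [-0.5 -0.6  0.1] j [ 0.185  0.302  0.072  1.345 -0.004  0.612]
```

View pics/a5.png

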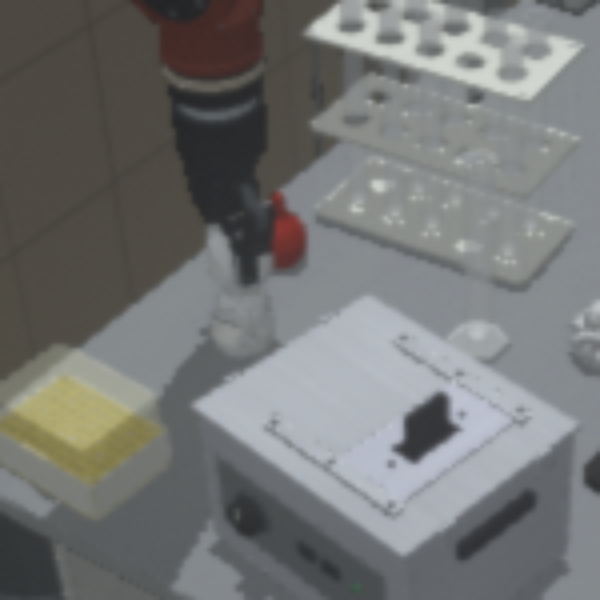

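Request:
send_rows([
  [[0,0,-0.006,0,0,0,1],[0,0,-0.005,0,0,0,1],[0,0,-0.003,0,0,0,1],[0,0,0,0,0,0,1]],
])

```text
t: 4.7
eef_pos: [0.6139, 0.2452, 0.0875]
ee_rot: [[-0.91, 0.414, 0.005], [0.414, 0.91, -0.003], [-0.006, -0.001, -1.0]]
wrist_force: [0.3, -0.0, -1.3]
finger_gap: 0.0387
```

Request:
send_rows([
  [[0,0,-0.004,0,0,0,1],[0,0,-0.003,0,0,0,1],[0,0,-0.002,0,0,0,1]],
])

```text
t: 5.0
eef_pos: [0.6152, 0.2455, 0.0798]
ee_rot: [[-0.91, 0.414, 0.008], [0.414, 0.91, -0.003], [-0.009, 0.001, -1.0]]
wrist_force: [1.3, 2.7, 0.2]
finger_gap: 0.0383
```

Request:
send_rows([
  [[0,0,-0.003,0,0,0,1],[0,0,-0.002,0,0,0,1]],
])

```text
t: 5.2
eef_pos: [0.617, 0.2469, 0.0783]
ee_rot: [[-0.91, 0.414, 0.013], [0.414, 0.91, 0.0], [-0.012, 0.006, -1.0]]
wrist_force: [-4.6, 0.2, 12.0]
finger_gap: 0.0383
```

```bash
python3 -c "
from h import *
s,R=st()
b=eyes.camera('scene')
cv2.imwrite('pics/a6.png',cv2.resize(b[130:200,160:240],None,fx=8,fy=8))"
```

```text
t 5.2 p [0.617  0.2469 0.0783] y [0.414 0.91  0.006] z [ 0.013  0.    -1.   ] gap 0.0383 F [-4.6  0.2 12. ] j [ 0.185  0.308  0.049  1.298 -0.002  0.612]
```

View pics/a6.png

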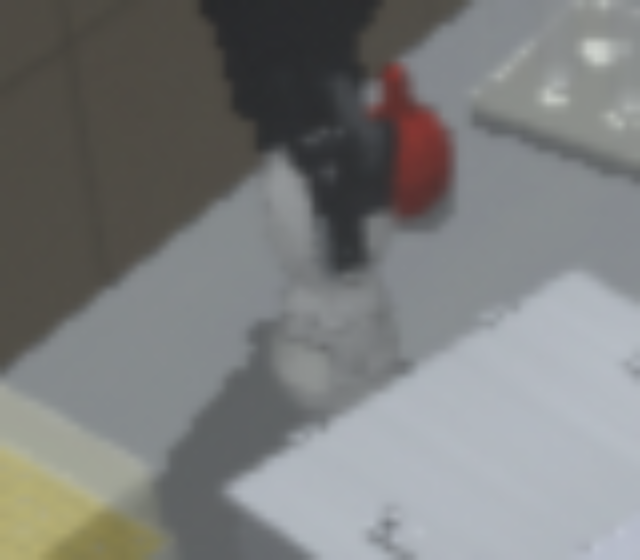

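Request:
send_rows([
  [[0,0,0.001,0,0,0,1],[0,0,0.0005,0,0,0,0.6],[0,0,0,0,0,0,0.3],[0,0,0,0,0,0,0],[0,0,0,0,0,0,0],[0,0,0,0,0,0,0]],
])

```text
t: 5.85
eef_pos: [0.6171, 0.2469, 0.0798]
ee_rot: [[-0.91, 0.414, 0.014], [0.414, 0.91, -0.0], [-0.013, 0.006, -1.0]]
wrist_force: [0.9, 0.0, 0.3]
finger_gap: 0.0855
```

```bash
python3 -c "
from h import *
s,R=st()
b=eyes.camera('scene')
cv2.imwrite('pics/a7.png',cv2.resize(b[130:200,160:240],None,fx=8,fy=8))"
```

```text
t 5.85 p [0.6171 0.2469 0.0798] y [0.414 0.91  0.006] z [ 0.014 -0.    -1.   ] gap 0.0855 F [0.9 0.  0.3] j [ 0.186  0.308  0.051  1.3   -0.003  0.612]
```

View pics/a7.png

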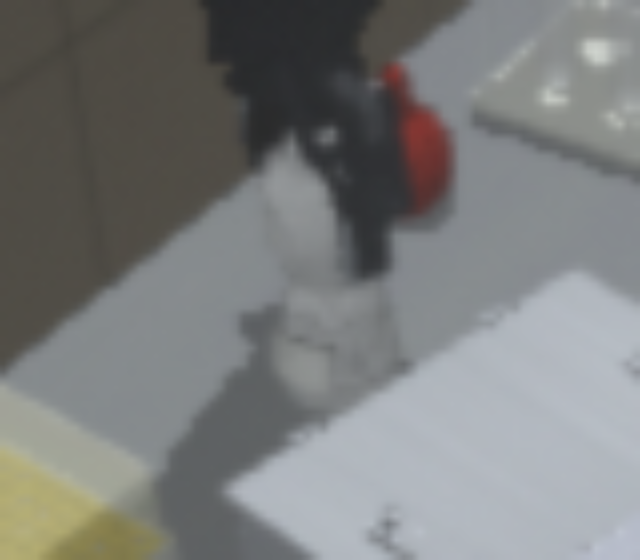

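Request:
send_rows([
  [[0,0,0.03,0,0,0,0],[0,0,0.045,0,0,0,0],[0,0,0.045,0,0,0,0],[0,0,0.045,0,0,0,0],[-0.01,-0.03,0.03,0,0,0,0],[-0.02,-0.045,0,0,0,0.08,0],[-0.02,-0.045,0,0,0,0.08,0],[-0.02,-0.045,0,0,0,0.08,0]],
])

```text
t: 6.7
eef_pos: [0.5428, 0.081, 0.2795]
ee_rot: [[-0.985, 0.171, 0.012], [0.171, 0.985, 0.0], [-0.012, 0.002, -1.0]]
wrist_force: [0.3, -1.1, 0.1]
finger_gap: 0.0854
```

```bash
python3 -c "
from h import *
s,R=st()
print(ray('top',tc(309,228),.185), ray('scene',sc(222,195),.17))
a=eyes.camera('scene')
cv2.imwrite('pics/a8.png',cv2.resize(a[90:240,140:290],None,fx=4,fy=4))"
```

```text
t 6.7 p [0.5428 0.081  0.2795] y [0.171 0.985 0.002] z [ 0.012  0.    -1.   ] gap 0.0854 F [ 0.3 -1.1  0.1] j [-9.100e-02 -5.200e-02  2.700e-02  1.637e+00  1.000e-03  8.100e-02]
[ 0.47387325 -0.04432287  0.185     ] [ 0.48346515 -0.04465444  0.17      ]
```

View pics/a8.png

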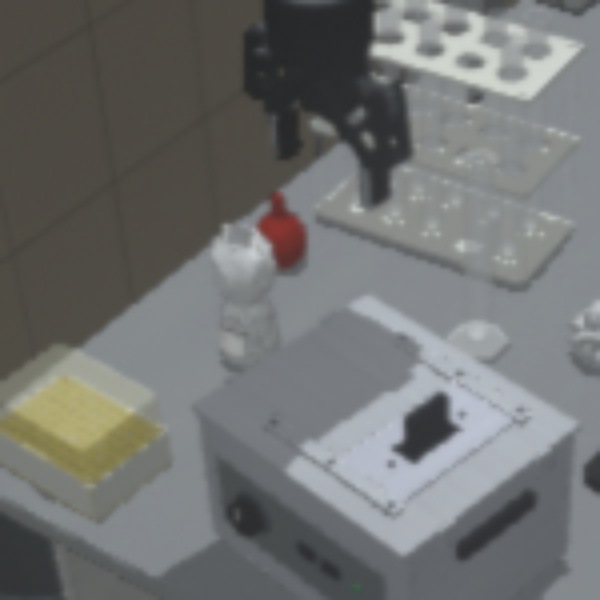

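Request:
send_rows([
  [[-0.02,-0.04,0,0,0,0,0],[-0.02,-0.04,0,0,0,0,0],[-0.02,-0.035,0,0,0,0,0],[-0.005,-0.012,-0.02,0,0,0,0],[0,0,-0.03,0,0,0,0],[0,0,0,0,0,0,0]],
])

```text
t: 7.35
eef_pos: [0.4723, -0.0571, 0.2286]
ee_rot: [[-0.985, 0.172, 0.013], [0.172, 0.985, -0.004], [-0.013, -0.002, -1.0]]
wrist_force: [-0.6, 0.8, 0.0]
finger_gap: 0.0852
```

```bash
python3 -c "
from h import *
s,R=st()
a=eyes.camera('scene')
cv2.imwrite('pics/a9.png',cv2.resize(a[120:240,180:300],None,fx=5,fy=5))"
```

```text
t 7.35 p [ 0.4723 -0.0571  0.2286] y [ 0.172  0.985 -0.002] z [ 0.013 -0.004 -1.   ] gap 0.0852 F [-0.6  0.8  0. ] j [-3.970e-01 -2.960e-01 -2.840e-01  1.569e+00  1.000e-03 -2.240e-01]
```

View pics/a9.png

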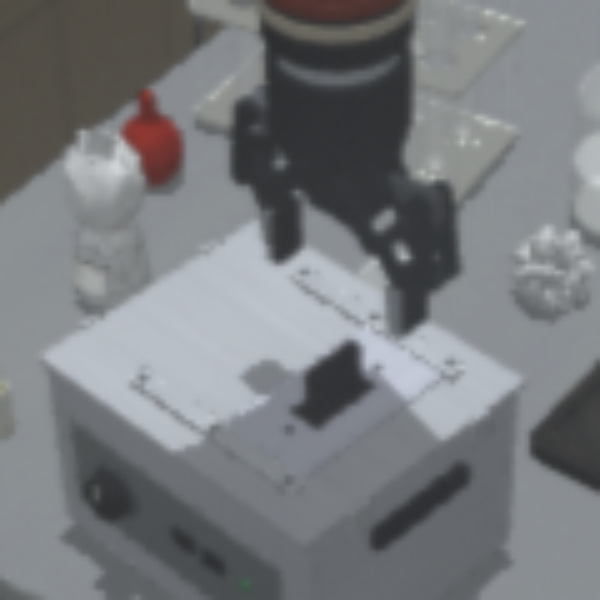

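Request:
send_rows([
  [[0.005,0.01,-0.02,0,0.012,0,0],[0,0,-0.02,0,0,0,0],[0,0,-0.012,0,0,0,0],[0,0,-0.01,0,0,0,0],[0,0,0,0,0,0,0]],
])

```text
t: 7.9
eef_pos: [0.4814, -0.045, 0.1714]
ee_rot: [[-0.986, 0.169, 0.008], [0.168, 0.986, -0.007], [-0.009, -0.006, -1.0]]
wrist_force: [0.1, 0.6, 0.7]
finger_gap: 0.0851
```

```bash
python3 -c "
from h import *
s,R=st()
a=eyes.camera('scene')
cv2.imwrite('pics/b1.png',cv2.resize(a[120:240,180:300],None,fx=5,fy=5))"
```

```text
t 7.9 p [ 0.4814 -0.045   0.1714] y [ 0.169  0.986 -0.006] z [ 0.008 -0.007 -1.   ] gap 0.0851 F [0.1 0.6 0.7] j [-0.362 -0.273 -0.369  1.464 -0.004 -0.193]
```

View pics/b1.png

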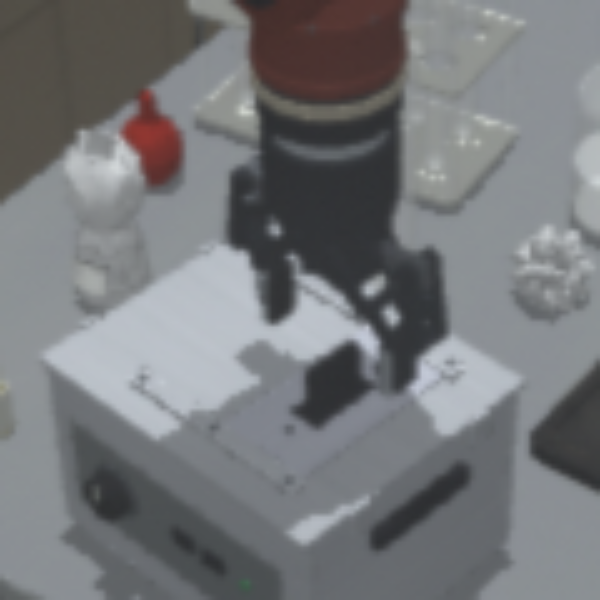

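```bash
python3 -c "
from h import *
print(proj('scene',[[.4814,-.045,.1714],[.4814,-.045,.184]])*5-np.array([180,120])*5)
for z in (.1714,.184): print(ray('scene',(247,189.5),z))
print('tab', [ray('scene',(180+x/5,120+y/5),.185) for x,y in ((308,370),(357,345))])
print(ray('scene',(180+295/5,120+408/5),.151))
print(ray('scene',(180+370/5,120+382/5),.151))
"
```

```text
[[333.0801527  369.15066259]
 [332.81503725 352.85793674]]
[ 0.49752538 -0.03542502  0.1714    ]
[ 0.48590199 -0.04346332  0.184     ]
tab [array([ 0.46070897, -0.0420551 ,  0.185     ]), array([ 0.49370214, -0.0534384 ,  0.185     ])]
[ 0.46008357 -0.03254505  0.151     ]
[ 0.50246061 -0.05655947  0.151     ]
```

Request:
send_rows([
  [[-0.003,-0.001,-0.006,0,0,0,0],[0,0,-0.005,0,0,0,0.3],[0,0,0,0,0,0,0.7],[0,0,0,0,0,0,1],[0,0,0,0,0,0,1],[0,0,0,0,0,0,1],[0,0,0,0,0,0,1]],
], squeeze=60)

```text
t: 8.65
eef_pos: [0.4796, -0.0464, 0.1632]
ee_rot: [[-0.986, 0.169, 0.013], [0.169, 0.986, -0.008], [-0.014, -0.005, -1.0]]
wrist_force: [-0.5, 3.7, 0.4]
finger_gap: 0.0088
```

```bash
python3 -c "
from h import *
s,R=st()
a=eyes.camera('scene')
cv2.imwrite('pics/b2.png',cv2.resize(a[120:240,180:300],None,fx=5,fy=5))"
```

```text
t 8.65 p [ 0.4796 -0.0464  0.1632] y [ 0.169  0.986 -0.005] z [ 0.013 -0.008 -1.   ] gap 0.0088 F [-0.5  3.7  0.4] j [-0.367 -0.284 -0.393  1.447 -0.003 -0.197]
```

View pics/b2.png

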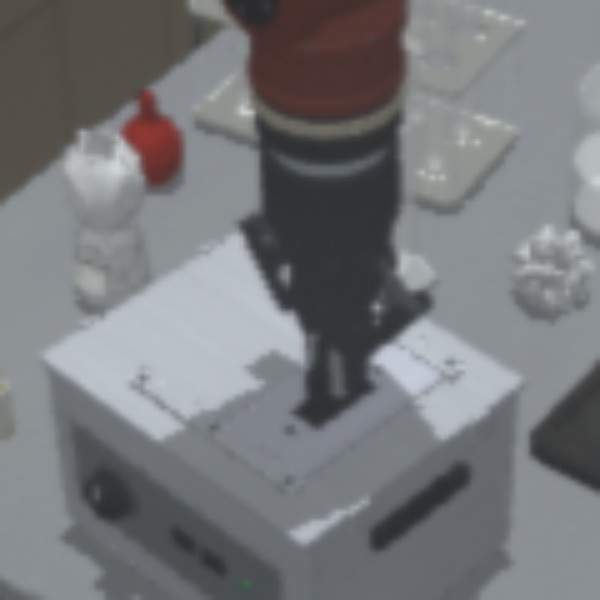

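Request:
send_rows([
  [[0.0025,0.015,0,0,0,0,1],[0.0025,0.015,0,0,0,0,1],[0.0025,0.014,0,0,0,0,1],[0.002,0.01,0,0,0,0,1],[0.001,0.006,0,0,0,0,1],[0,0,0,0,0,0,1]],
])

```text
t: 9.3
eef_pos: [0.4903, 0.013, 0.1632]
ee_rot: [[-0.985, 0.172, 0.012], [0.172, 0.985, -0.013], [-0.014, -0.011, -1.0]]
wrist_force: [-0.4, 1.8, 0.5]
finger_gap: 0.0089
```

```bash
python3 -c "
from h import *
s,R=st()"
```

```text
t 9.3 p [0.4903 0.013  0.1632] y [ 0.172  0.985 -0.011] z [ 0.012 -0.013 -1.   ] gap 0.0089 F [-0.4  1.8  0.5] j [-0.235 -0.254 -0.368  1.442 -0.01  -0.061]
```

Request:
send_rows([
  [[0.0,0.002,0,0,0,0,1],[0,0.001,0,0,0,0,1],[0,0,0,0,0,0,1]],
])

```text
t: 9.6
eef_pos: [0.4906, 0.0146, 0.1632]
ee_rot: [[-0.985, 0.174, 0.012], [0.173, 0.985, -0.015], [-0.015, -0.013, -1.0]]
wrist_force: [-0.4, 1.8, 1.4]
finger_gap: 0.0083
```

```bash
python3 -c "
from h import *
s,R=st()"
```

```text
t 9.6 p [0.4906 0.0146 0.1632] y [ 0.174  0.985 -0.013] z [ 0.012 -0.015 -1.   ] gap 0.0083 F [-0.4  1.8  1.4] j [-0.23  -0.253 -0.368  1.441 -0.012 -0.056]
```

Request:
send_rows([
  [[0,0,0,0,0,0,0.7],[0,0,0,0,0,0,0.3],[0,0,0,0,0,0,0],[0,0,0.02,0,0,0,0],[0,0,0.045,0.015,0.012,0,0],[0,0,0.045,0,0,0,0],[-0.005,-0.04,0.02,0,0,0,0],[-0.005,-0.045,0,0,0,0,0]],
])

```text
t: 10.4
eef_pos: [0.4785, -0.0682, 0.2969]
ee_rot: [[-0.986, 0.166, -0.002], [0.166, 0.986, 0.002], [0.003, 0.001, -1.0]]
wrist_force: [0.9, -1.0, -0.2]
finger_gap: 0.0852
```

Request:
send_rows([
  [[-0.007,-0.045,0,0,0,0.02,0],[-0.007,-0.045,0,0,0,0.03,0],[-0.007,-0.045,0,0,0,0,0],[-0.005,-0.035,0,0,0,0,0],[0,0,0,0,0,0,0]],
])

```text
t: 10.9
eef_pos: [0.4504, -0.2492, 0.2988]
ee_rot: [[-0.993, 0.116, 0.002], [0.116, 0.993, -0.002], [-0.002, -0.001, -1.0]]
wrist_force: [-0.8, 0.7, -0.8]
finger_gap: 0.0855
```

```bash
python3 -c "
from h import *
s,R=st()
a=eyes.camera('scene')
cv2.imwrite('pics/b3.png',cv2.resize(a[130:310,180:340],None,fx=3.5,fy=3.5,interpolation=cv2.INTER_CUBIC))
a=eyes.camera('top');cv2.imwrite('pics/b3t.png',cv2.resize(a[165:285,190:390],None,fx=4,fy=4,interpolation=cv2.INTER_CUBIC))"
```

```text
t 10.9 p [ 0.4504 -0.2492  0.2988] y [ 0.116  0.993 -0.001] z [ 0.002 -0.002 -1.   ] gap 0.0855 F [-0.8  0.7 -0.8] j [-0.76  -0.131 -0.013  1.687 -0.    -0.643]
```

View pics/b3.png

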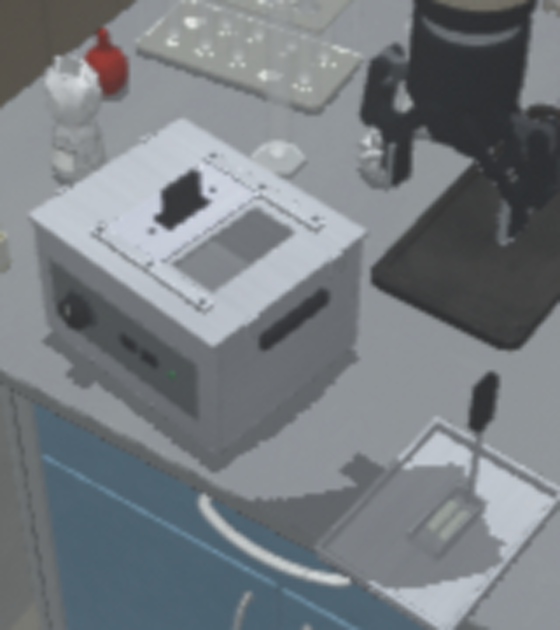

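View pics/b3t.png

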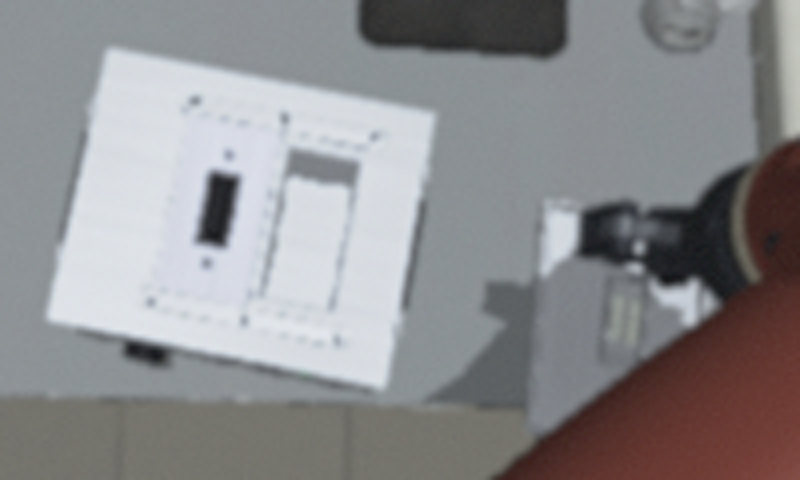

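```bash
cat > fk.py <<'E'
from h import *
D=[json.loads(l) for l in open('log.jsonl')]
j=np.array([d['j'] for d in D]);p=np.array([d['p'] for d in D])
c,s=np.cos(j[:,0]),np.sin(j[:,0])
q=np.c_[c*p[:,0]+s*p[:,1],-s*p[:,0]+c*p[:,1],p[:,2]]
def model(x):
    c1,c2,L2,L3,o=x
    return np.c_[c1+L2*np.sin(j[:,1])+L3*np.cos(j[:,1]-j[:,2]+o),c2+L2*np.cos(j[:,1])-L3*np.sin(j[:,1]-j[:,2]+o)]
r=least_squares(lambda x:(model(x)-q[:,[0,2]]).ravel(),[.1,0,.4,.4,0])
if __name__=='__main__':
    np.set_printoptions(precision=4,suppress=True)
    print(q); print(r.x,np.abs(r.fun).max())
    print(np.c_[j[:,1]-j[:,2]+j[:,3]])
E
python3 fk.py
python3 - <<'E'
from h import *
for n,f,pts in (('top',tc,[(290,149),(360,161),(331,310),(266,297)]),('scene',lambda x,y:tc(x,y,3.5,(180,130)),[(213,290),(172,260),(262,206),(297,235)])):
    P=np.array([ray(n,f(*p),.148) for p in pts]);print(n,P.round(4).tolist(),P.mean(0))
E
```

```text
[[0.4781 0.1285 0.3017]
 [0.4937 0.1278 0.2988]
 [0.4927 0.128  0.2227]
 [0.4963 0.1281 0.2281]
 [0.6315 0.1278 0.3009]
 [0.6446 0.1283 0.0949]
 [0.6519 0.1289 0.0783]
 [0.652  0.1288 0.0798]
 [0.5332 0.13   0.2795]
 [0.4577 0.1299 0.2286]
 [0.4661 0.1284 0.1714]
 [0.4643 0.1288 0.1632]
 [0.4739 0.1266 0.1632]
 [0.4744 0.126  0.1632]
 [0.4981 0.1296 0.2988]]
[ 0.0022 -0.1557  0.3311  0.5535 -0.1114] 0.005661499233767131
[[1.5755]
 [1.577 ]
 [1.5745]
 [1.5681]
 [1.57  ]
 [1.5754]
 [1.5576]
 [1.5572]
 [1.5585]
 [1.5572]
 [1.5605]
 [1.556 ]
 [1.5561]
 [1.5554]
 [1.5686]]
top [[0.5293, -0.0323, 0.148], [0.5223, -0.0789, 0.148], [0.424, -0.0609, 0.148], [0.4315, -0.0184, 0.148]] [ 0.47679312 -0.04765396  0.148     ]
scene [[0.4281, -0.0599, 0.148], [0.4384, -0.0116, 0.148], [0.5352, -0.0368, 0.148], [0.5207, -0.0814, 0.148]] [ 0.48062428 -0.04742969  0.148     ]
```

```bash
cat > fk2.py <<'E'
from fk import *
def model2(x,j=j):
    c1,c2,L2,L3,o2,o3,Lt=x
    ps=j[:,1]-j[:,2]+j[:,3]
    return np.c_[c1+L2*np.sin(j[:,1]+o2)+L3*np.cos(j[:,1]-j[:,2]+o3)+Lt*np.cos(ps),c2+L2*np.cos(j[:,1]+o2)-L3*np.sin(j[:,1]-j[:,2]+o3)-Lt*np.sin(ps)]
for fo in (0,1):
  def F(y): return (model2([y[0],y[1],y[2],y[3],y[5]*fo,y[6]*fo,y[4]])-q[:,[0,2]]).ravel()
  r2=least_squares(F,[0,.2,.4,.4,.2,0,0])
  print(r2.x,np.abs(r2.fun).max())
E
python3 fk2.py
```

```text
[-5.84550418e-04  7.43819204e-01  3.49361232e-01  5.51110584e-01
  8.56385511e-01  0.00000000e+00  0.00000000e+00] 0.010102389789472088
[ 1.25977375e-06  2.96301223e-01  3.37099892e-01  5.52359052e-01
  4.41897981e-01  2.59786893e-05 -8.22862259e-02] 1.4170794513129747e-05
```

```bash
cat > fk3.py <<'E'
from fk import *
np.set_printoptions(precision=4,suppress=True)
A=np.c_[np.ones(len(j)),np.sin(j[:,4])]
sol=np.linalg.lstsq(A,q[:,1],rcond=None);print(sol[0],np.abs(A@sol[0]-q[:,1]).max())
from scipy.spatial.transform import Rotation as Ro
# orientation: find relation
for d in D[::3]:
    J=d['j'];R=np.array(d['R'])
    M=Ro.from_euler('z',J[0]).as_matrix().T@R
    print(M[:,2],'psi',J[1]-J[2]+J[3]-np.pi/2,'j5',J[4],'ang y',np.arctan2(M[1,1],M[0,1]),'j6',J[5])
E
python3 fk3.py
```

```text
[0.1296 0.3033] 5.551115123125783e-17
[-0.0047 -0.0037 -1.    ] psi 0.0047262601683391026 j5 -0.003686262085078219 ang y 0.9367956884418115 j6 0.6340140347217187
[ 0.0027 -0.0051 -1.    ] psi -0.002740682631360958 j5 -0.00505560668762609 ang y 1.328409037129742 j6 0.24237212943797065
[ 0.0132 -0.0024 -0.9999] psi -0.01317635533470618 j5 -0.0024038634930422798 ang y 0.9589182202366847 j6 0.6118963424018242
[ 0.0136  0.001  -0.9999] psi -0.01360907749560325 j5 0.001013504648219176 ang y 1.7949601321189612 j6 -0.2241706533323224
[ 0.0147 -0.0099 -0.9998] psi -0.014689444482153036 j5 -0.00991622984943581 ang y 1.6320553055937712 j6 -0.06140769214286635
```

```bash
cat > ik.py <<'E'
from h import *
from scipy.spatial.transform import Rotation as Ro
lo=np.array([-2.99,-.84,-1.1,-1.84,-1.51,-3.14]);hi=np.array([2.99,1.86,1.16,2.11,1.56,3.14])
T0=np.array([[0,0,1],[0,1,0],[-1,0,0.]])
def fk(j):
    ps=j[1]-j[2]+j[3]
    R=Ro.from_euler('z',j[0]).as_matrix()
    L2,L3,o3=.3371,.55236,-.08229
    w=np.array([L2*np.sin(j[1])+L3*np.cos(j[1]-j[2]+o3),.1296,.2963+L2*np.cos(j[1])-L3*np.sin(j[1]-j[2]+o3)])
    Rp=Ro.from_euler('y',ps).as_matrix();R5=Rp@Ro.from_euler('z',j[4]).as_matrix()
    p=w+.1386*Rp[:,0]+.3033*R5[:,0]
    return R@p, R@R5@T0@Ro.from_euler('z',j[5]).as_matrix()
def ik(p,Rt,j0s,m=.03):
    best=None
    for j0 in j0s:
        def f(j):
            P,R=fk(j);return np.r_[(P-p)*5,Ro.from_matrix(R.T@Rt).as_rotvec()]
        s=least_squares(f,np.clip(j0,lo+m+.01,hi-m-.01),bounds=(lo+m,hi-m))
        if best is None or s.cost<best.cost: best=s
        if s.cost<1e-9: break
    return best.x,np.sqrt(2*best.cost)
BX,BY,BYAW=.4785+.0078,-.0470+.0443,-.175
slot=np.array([.4785,-.047,.148])
def scoopR(yaw,th):  # front (-x) down by th
    return Ro.from_euler('z',yaw).as_matrix()@Ro.from_euler('y',-th).as_matrix()
GR=np.array([.0315,0,.112])
def tool(Rs,flip):
    T=np.array([[1,0,0],[0,-1,0],[0,0,-1.]]) if flip else np.array([[-1,0,0],[0,1,0],[0,0,-1.]])
    return Rs@T
def tcp_for(X,Y,Z,yawrel,th): # scoop origin in slot frame xy (m), Z abs world
    o=slot*[1,1,0]+Ro.from_euler('z',BYAW).as_matrix()@[X,Y,0]+[0,0,Z]
    Rs=scoopR(BYAW+yawrel,th)
    return o+Rs@GR,Rs
E
cat > t1.py <<'E'
from ik import *
np.set_printoptions(precision=3,suppress=True)
p,R=fk([-0.76,-0.131,-0.013,1.687,0,-0.643]);print(p)
seeds=[np.array([a,b,c,d,e,f]) for a in(-.6,) for b in(0,.6) for c in(-.3,.4) for d in(1.,1.9) for e in(0,) for f in(-2,-.5,1,2.5)]
for yr,X,Y in((0,.02,0),(0,.03,0),(np.pi,-.02,0),(np.pi,-.035,0),(np.pi/2,-0.0,.015),(-np.pi/2,0,-.015)):
  for Z in(.07,.09):
   for th in (0,.8):
    if th==0: pp,Rs=tcp_for(0,0,Z,yr,0)
    else: pp,Rs=tcp_for(X,Y,Z,yr,th)
    for fl in(0,1):
        x,e=ik(pp,tool(Rs,fl),seeds)
        print('yr %.2f X %.3f Z %.2f th %.2f fl %d err %.4f'%(yr,X,Z,th,fl,e),x,pp)
E
python3 t1.py
```

```text
[ 0.45  -0.249  0.299]
yr 0.00 X 0.020 Z 0.07 th 0.00 fl 0 err 0.0000 [-0.358 -0.169 -0.26   1.48   0.    -0.183] [ 0.51  -0.052  0.182]
yr 0.00 X 0.020 Z 0.07 th 0.00 fl 1 err 0.0000 [-0.358 -0.169 -0.26   1.48   0.     2.958] [ 0.51  -0.052  0.182]
yr 0.00 X 0.020 Z 0.07 th 0.80 fl 0 err 0.4822 [-0.438 -0.81  -0.784  1.247  0.111 -0.251] [ 0.441 -0.04   0.171]
yr 0.00 X 0.020 Z 0.07 th 0.80 fl 1 err 0.4822 [-0.438 -0.81  -0.784  1.247  0.111  2.891] [ 0.441 -0.04   0.171]
yr 0.00 X 0.020 Z 0.09 th 0.00 fl 0 err 0.0000 [-0.358 -0.169 -0.223  1.516  0.    -0.183] [ 0.51  -0.052  0.202]
yr 0.00 X 0.020 Z 0.09 th 0.00 fl 1 err 0.0000 [-0.358 -0.169 -0.223  1.516  0.     2.958] [ 0.51  -0.052  0.202]
yr 0.00 X 0.020 Z 0.09 th 0.80 fl 0 err 0.4770 [-0.44  -0.81  -0.746  1.282  0.113 -0.253] [ 0.441 -0.04   0.191]
yr 0.00 X 0.020 Z 0.09 th 0.80 fl 1 err 0.4770 [-0.44  -0.81  -0.746  1.282  0.114  2.889] [ 0.441 -0.04   0.191]
yr 0.00 X 0.030 Z 0.07 th 0.00 fl 0 err 0.0000 [-0.358 -0.169 -0.26   1.48   0.    -0.183] [ 0.51  -0.052  0.182]
yr 0.00 X 0.030 Z 0.07 th 0.00 fl 1 err 0.0000 [-0.
[... 3726 characters left out ...]
78  0.182]
yr -1.57 X 0.000 Z 0.07 th 0.80 fl 0 err 0.0000 [ 0.15   0.156 -0.137  1.595 -0.748  2.021] [ 0.486 -0.004  0.171]
yr -1.57 X 0.000 Z 0.07 th 0.80 fl 1 err 0.0000 [ 0.15   0.156 -0.137  1.595 -0.748 -1.121] [ 0.486 -0.004  0.171]
yr -1.57 X 0.000 Z 0.09 th 0.00 fl 0 err 0.0000 [-0.437 -0.271 -0.312  1.53  -0.     1.309] [ 0.473 -0.078  0.202]
yr -1.57 X 0.000 Z 0.09 th 0.00 fl 1 err 0.0000 [-0.437 -0.271 -0.312  1.53  -0.    -1.833] [ 0.473 -0.078  0.202]
yr -1.57 X 0.000 Z 0.09 th 0.80 fl 0 err 0.0000 [ 0.15   0.145 -0.112  1.631 -0.748  2.021] [ 0.486 -0.004  0.191]
yr -1.57 X 0.000 Z 0.09 th 0.80 fl 1 err 0.0000 [ 0.15   0.145 -0.112  1.631 -0.748 -1.121] [ 0.486 -0.004  0.191]
```

```bash
cat >> ik.py <<'E'
def tool2(Rs,al,flip):
    # tool z in scoop frame (-sin al,0,-cos al); tool y = +-sy
    z=np.array([-np.sin(al),0,-np.cos(al)]);y=np.array([0,-1.,0]) if flip else np.array([0,1.,0])
    return Rs@np.c_[np.cross(y,z),y,z]
def place(X,Y,Z,yawrel,th,al,flip,sz=.130,base=None):
    o=slot*[1,1,0]+Ro.from_euler('z',BYAW).as_matrix()@[X,Y,0]+[0,0,Z] if base is None else np.array(base)
    Rs=scoopR(BYAW+yawrel,th)
    z=np.array([-np.sin(al),0,-np.cos(al)])
    return o+Rs@(np.array([.0315,0,sz])+.019*z), tool2(Rs,al,flip)
E
cat > t2.py <<'E'
from ik import *
np.set_printoptions(precision=3,suppress=True)
seeds=[np.array([a,b,c,d,0,f]) for a in(-.4,) for b in(-.5,.5) for c in(-.5,.4) for d in(1.,1.9) for f in(-2,-.5,1,2.5)]
so=[.4246,-.2862,.003]
for yr,X,al,fl in((np.pi,-.03,.25,0),(np.pi,-.03,.25,1),(np.pi,-.03,.35,0),(0,.03,.5,0),(0,.03,.6,0)):
    print('yr',yr,'al',al,'fl',fl)
    for nm,a in (('tray',(0,0,0,-.123+.175,0,al,fl,.13,so)),('trayrev',(0,0,0,-.123+.175+np.pi,0,al,fl,.13,so)),('above',(0,0,.20,yr,0,al,fl)),('level',(0,0,.08,yr,0,al,fl)),('tip.4',(X/2,0,.08,yr,.4,al,fl)),('tip',(X,0,.075,yr,.8,al,fl))):
        p,R=place(*a);x,e=ik(p,R,seeds,.03);print('  ',nm,'err %.4f'%e,x,p)
E
python3 t2.py
```

```text
yr 3.141592653589793 al 0.25 fl 0
   tray err 0.0000 [-0.733  0.217 -0.013  1.547 -0.142 -0.595] [ 0.451 -0.289  0.115]
   trayrev err 0.0000 [-1.013 -0.526 -0.685  1.252  0.193  2.267] [ 0.398 -0.283  0.115]
   above err 0.0000 [-0.426 -0.64  -0.403  1.565  0.061  2.898] [ 0.452 -0.042  0.312]
   level err 0.0000 [-0.426 -0.728 -0.68   1.377  0.061  2.898] [ 0.452 -0.042  0.192]
   tip.4 err 0.0000 [-0.352 -0.054 -0.141  1.631 -0.026  2.966] [ 0.482 -0.048  0.193]
   tip err 0.0000 [-0.314  0.557  0.414  1.974 -0.073  3.023] [ 0.509 -0.052  0.172]
yr 3.141592653589793 al 0.25 fl 1
   tray err 0.0000 [-0.733  0.217 -0.013  1.547 -0.142  2.547] [ 0.451 -0.289  0.115]
   trayrev err 0.0000 [-1.013 -0.526 -0.685  1.252  0.193 -0.874] [ 0.398 -0.283  0.115]
   above err 0.0000 [-0.426 -0.64  -0.403  1.565  0.061 -0.243] [ 0.452 -0.042  0.312]
   level err 0.0000 [-0.426 -0.728 -0.68   1.377  0.061 -0.243] [ 0.452 -0.042  0.192]
   tip.4 err 0.0000 [-0.352 -0.054 -0.141  1.631 -0.026 -0.175] [ 0.482 -0.048  0.193]
   tip err 0.0000 [-0.314  0.557  0.414  1.974 -0.073 -0.119] [ 0.509 -0.05
[... 940 characters left out ...]
err 0.0000 [-0.362 -0.159 -0.234  1.593 -0.019 -0.186] [ 0.47  -0.046  0.193]
   tip err 0.0251 [-0.437 -0.81  -0.771  1.342  0.071 -0.252] [ 0.443 -0.041  0.17 ]
yr 0 al 0.6 fl 0
   tray err 0.0000 [-0.656  0.636  0.408  1.875 -0.291 -0.453] [ 0.445 -0.289  0.117]
   trayrev err 0.0448 [-1.219 -0.81  -0.936  1.189  0.527  2.104] [ 0.404 -0.284  0.117]
   above err 0.1854 [-0.319  0.369  0.452  2.08  -0.076 -0.133] [ 0.499 -0.051  0.314]
   level err 0.0000 [-0.314  0.583  0.467  2.051 -0.078 -0.115] [ 0.499 -0.051  0.194]
   tip.4 err 0.0000 [-0.352 -0.032 -0.126  1.673 -0.035 -0.173] [ 0.468 -0.045  0.193]
   tip err 0.0000 [-0.423 -0.696 -0.692  1.381  0.049 -0.243] [ 0.442 -0.04   0.17 ]
```

Request:
send_rows([
  [[0,-0.01,0,0,0,-0.149,0],[0,-0.01,0,0,0,-0.149,0],[0,-0.01,0,0,0,-0.149,0],[0,-0.01,0,0,0,-0.149,0],[0,0,0,0,0,-0.149,0],[0,0,0,0,0,-0.149,0],[0,0,0,0,0,-0.149,0],[0,0,0,0,0,-0.149,0]],
])

```text
t: 11.8
eef_pos: [0.4549, -0.2761, 0.3015]
ee_rot: [[-0.253, 0.967, 0.003], [0.967, 0.253, -0.003], [-0.003, 0.002, -1.0]]
wrist_force: [-0.3, 0.8, 0.1]
finger_gap: 0.0853
```

Request:
send_rows([
  [[0,0,0,0,0,-0.149,0],[0,0,0,0,0,-0.149,0],[0,0,0,0,0,-0.149,0],[0,0,0,0,0,-0.149,0],[0,0,0,0,0,-0.149,0],[0,0,0,0,0,-0.149,0],[0,0,0,0,0,-0.149,0],[0,0,0,0,0,-0.149,0]],
])

```text
t: 12.6
eef_pos: [0.4595, -0.2628, 0.3042]
ee_rot: [[0.81, 0.587, 0.001], [0.587, -0.81, -0.005], [-0.002, 0.004, -1.0]]
wrist_force: [0.7, 0.5, -0.6]
finger_gap: 0.0854
```

```bash
cat > d.py <<'E'
from ik import *
def delta(p,R,msg=''):
    s,Rc=st(); P=np.array(s['eef_pos'])
    dp=p-P; w=Ro.from_matrix(R@Rc.T).as_rotvec()
    print(msg,'dp',np.round(dp,4),'w',np.round(w,4),'|w|',round(np.linalg.norm(w),3))
    return dp,w
AL=.22
SO=np.array([.4246,-.2862,.003])
def tray(z=0,yr=.052,fl=1): return place(0,0,0,yr,0,AL,fl,.13,SO+[0,0,z])
E
python3 -c "
from d import *
delta(*tray(.13))"
```

```text
t 12.6 p [ 0.4595 -0.2628  0.3042] y [ 0.587 -0.81   0.004] z [ 0.001 -0.005 -1.   ] gap 0.0854 F [ 0.7  0.5 -0.6] j [-0.765 -0.086  0.04   1.692 -0.003  1.749]
 dp [-0.0077 -0.0268 -0.0598] w [-0.0514  0.2174 -0.7472] |w| 0.78
```

Request:
send_rows([
  [[0,-0.006,0,0,0,-0.149,0],[-0.001,-0.005,0,0,0,-0.149,0],[-0.001,-0.005,0,0,0,-0.149,0],[-0.001,-0.005,0,0,0,-0.149,0],[-0.001,-0.005,0,0,0,-0.149,0],[0,0,0,0.013,0.109,0,0],[0,0,0,0.013,0.109,0,0],[0,0,0,0,0,0,0]],
])

```text
t: 13.4
eef_pos: [0.4584, -0.276, 0.305]
ee_rot: [[0.966, -0.123, -0.226], [-0.121, -0.992, 0.023], [-0.227, 0.005, -0.974]]
wrist_force: [1.0, -0.4, -0.5]
finger_gap: 0.0855
```

```bash
python3 -c "
from d import *
delta(*tray(.0))
a=eyes.camera('scene')
cv2.imwrite('pics/b4.png',cv2.resize(a[150:310,240:360],None,fx=3.7,fy=3.7,interpolation=cv2.INTER_CUBIC))
"
```

```text
t 13.4 p [ 0.4584 -0.276   0.305 ] y [-0.123 -0.992  0.005] z [-0.226  0.023 -0.974] gap 0.0855 F [ 1.  -0.4 -0.5] j [-0.711  0.205  0.323  1.878 -0.131  2.567]
 dp [-0.0066 -0.0135 -0.1905] w [ 0.0043 -0.0096  0.0005] |w| 0.011
```

View pics/b4.png

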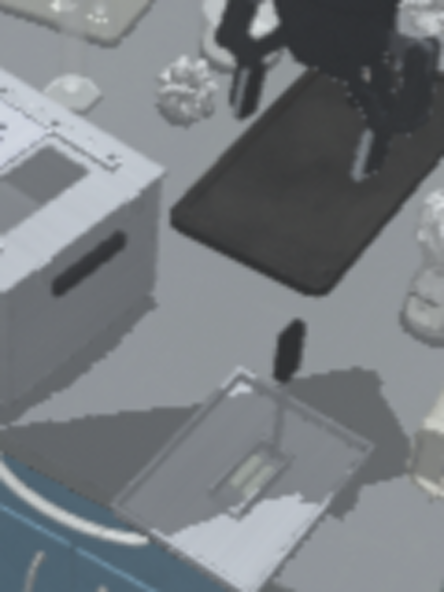

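Request:
send_rows([
  [[-0.006,-0.012,-0.04,0,0,0,0],[0,0,-0.04,0,0,0,0],[0,0,-0.035,0,0,0,0],[0,0,-0.02,0,0,0,0],[0,0,0,0,0,0,0]],
])

```text
t: 13.95
eef_pos: [0.4552, -0.2849, 0.1758]
ee_rot: [[0.973, -0.116, -0.198], [-0.117, -0.993, 0.008], [-0.198, 0.015, -0.98]]
wrist_force: [0.8, 0.7, 0.0]
finger_gap: 0.0855
```

```bash
python3 -c "
from d import *
delta(*tray(.0))
g=[ray('scene',tc(289,350,3.7,(240,150)),.128),ray('top',tc(676,268),.150)];print(g)
a=eyes.camera('scene')
cv2.imwrite('pics/b5.png',cv2.resize(a[190:310,260:360],None,fx=5,fy=5,interpolation=cv2.INTER_CUBIC))
"
```

```text
t 13.95 p [ 0.4552 -0.2849  0.1758] y [-0.116 -0.993  0.015] z [-0.198  0.008 -0.98 ] gap 0.0855 F [0.8 0.7 0. ] j [-0.73   0.134  0.015  1.607 -0.126  2.539]
 dp [-0.0034 -0.0046 -0.0613] w [ 0.0175  0.019  -0.0067] |w| 0.027
[array([ 0.45909428, -0.29011929,  0.128     ]), array([ 0.45604992, -0.28637374,  0.15      ])]
```

View pics/b5.png

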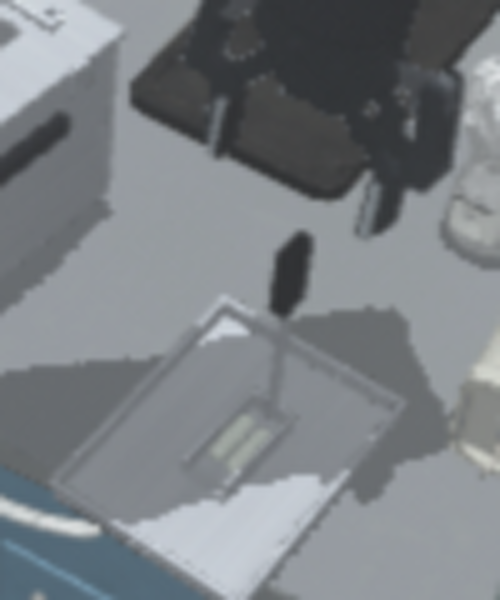

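```bash
python3 -c "
from h import *
print(ray('scene',(356,235),.0),ray('scene',(360,205),.137),ray('top',(365,160),.1))"
```

```text
[ 0.66593167 -0.33122272  0.        ] [ 0.65399177 -0.32648869  0.137     ] [ 0.66321198 -0.32481512  0.1       ]
```

Request:
send_rows([
  [[-0.001,-0.003,-0.02,0.015,0.018,0,0],[0,0,-0.02,0,0,0,0],[0,0,-0.014,0,0,0,0],[0,0,-0.005,0,0,0,0],[0,0,0,0,0,0,0]],
])

```text
t: 14.5
eef_pos: [0.4585, -0.2901, 0.129]
ee_rot: [[0.973, -0.114, -0.199], [-0.114, -0.993, 0.01], [-0.198, 0.013, -0.98]]
wrist_force: [-0.2, 0.8, -0.0]
finger_gap: 0.0851
```

```bash
python3 -c "
from d import *
delta(*tray(.0))
a=eyes.camera('scene')
cv2.imwrite('pics/b6.png',cv2.resize(a[190:310,260:360],None,fx=5,fy=5,interpolation=cv2.INTER_CUBIC))
"
```

```text
t 14.5 p [ 0.4585 -0.2901  0.129 ] y [-0.114 -0.993  0.013] z [-0.199  0.01  -0.98 ] gap 0.0851 F [-0.2  0.8 -0. ] j [-0.734  0.163 -0.039  1.525 -0.126  2.533]
 dp [-0.0068  0.0005 -0.0145] w [ 0.0152  0.0185 -0.0089] |w| 0.026
```

View pics/b6.png

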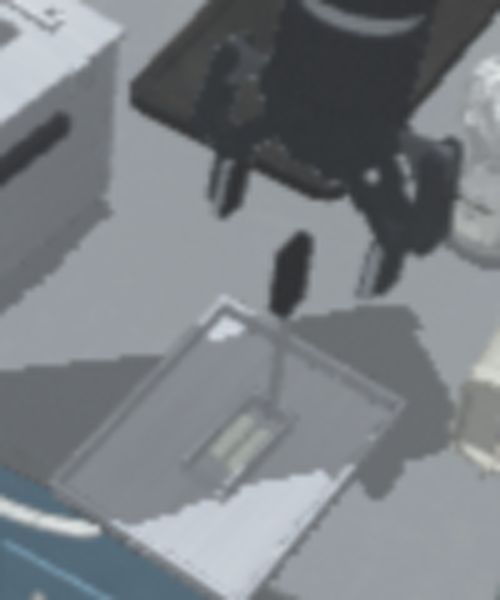

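Request:
send_rows([
  [[-0.003,0,-0.009,0,0.01,0,0],[-0.001,0,-0.006,0,0.01,0,0.3],[0,0,0,0,0,0,0.6],[0,0,0,0,0,0,0.8],[0,0,0,0,0,0,1],[0,0,0,0,0,0,1],[0,0,0,0,0,0,1],[0,0,0,0,0,0,1]],
], squeeze=90)

```text
t: 15.35
eef_pos: [0.4555, -0.2909, 0.1158]
ee_rot: [[0.97, -0.113, -0.217], [-0.114, -0.993, 0.008], [-0.216, 0.017, -0.976]]
wrist_force: [0.2, -0.3, -1.6]
finger_gap: 0.0099
```

```bash
python3 -c "
from d import *
delta(*tray(.0))
a=eyes.camera('scene')
cv2.imwrite('pics/b7.png',cv2.resize(a[190:310,260:360],None,fx=5,fy=5,interpolation=cv2.INTER_CUBIC))
"
```

```text
t 15.35 p [ 0.4555 -0.2909  0.1158] y [-0.113 -0.993  0.017] z [-0.217  0.008 -0.976] gap 0.0099 F [ 0.2 -0.3 -1.6] j [-0.731  0.18  -0.046  1.513 -0.139  2.538]
 dp [-0.0037  0.0013 -0.0014] w [ 0.0174 -0.0001 -0.0094] |w| 0.02
```

View pics/b7.png

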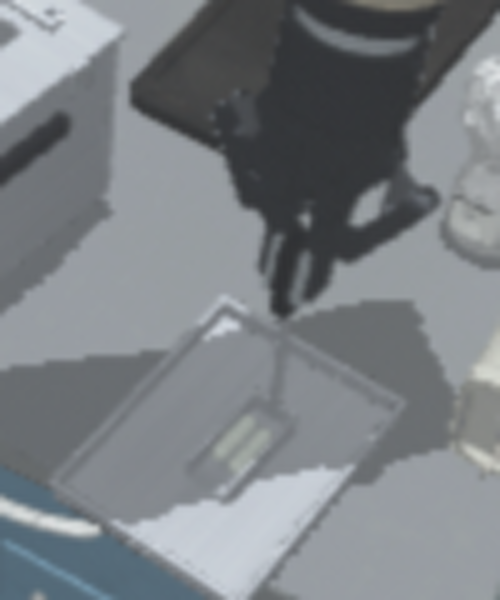

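```bash
cat > g.py <<'E'
from d import *
import pickle
def save(offx=.0295):
    s,R=st();P=np.array(s['eef_pos'])
    y=-R[:,1]; x=np.cross(y,[0,0,1]);x/=np.linalg.norm(x);z=np.cross(x,y)
    Rs=np.c_[x,y,z]
    o=P-Rs@np.array([offx,0,P[2]-.003])
    pickle.dump((R.T@Rs,R.T@(o-P)),open('grasp.pkl','wb'));print(o,R.T@Rs)
def scoop():
    REL,OFF=pickle.load(open('grasp.pkl','rb'))
    s,R=st();P=np.array(s['eef_pos']);Rs=R@REL;o=P+R@OFF
    l=Ro.from_euler('z',BYAW).as_matrix().T@(o-slot)
    print('scoop slotframe',np.round(l,4),'tilt vec z',np.round(Rs[:,2],3),'yawrel',round(float(np.arctan2(Rs[1,0],Rs[0,0])-BYAW),3),'o',np.round(o,4))
    return o,Rs
def goto(X,Y,Z,yr,th):
    "Z abs"
    REL,OFF=pickle.load(open('grasp.pkl','rb'))
    o=slot*[1,1,0]+Ro.from_euler('z',BYAW).as_matrix()@[X,Y,0]+[0,0,Z]
    Rs=scoopR(BYAW+yr,th);R=Rs@REL.T
    p=o-R@OFF
    return delta(p,R,'goto')
E
python3 -c "
from g import *
save();scoop()"
```

```text
t 15.4 p [ 0.4554 -0.2909  0.1158] y [-0.113 -0.993  0.017] z [-0.217  0.008 -0.976] gap 0.01 F [-0.1  1.2  0. ] j [-0.731  0.18  -0.046  1.513 -0.139  2.538]
[ 0.42591697 -0.28948117  0.00301698] [[ 9.76319866e-01  6.33833098e-17 -2.16331965e-01]
 [-1.13172491e-17 -1.00000000e+00  1.83865637e-19]
 [-2.16331965e-01 -3.83543305e-17 -9.76319866e-01]]
t 15.4 p [ 0.4554 -0.2909  0.1158] y [-0.113 -0.993  0.017] z [-0.217  0.008 -0.976] gap 0.01 F [-0.1  1.2  0. ] j [-0.731  0.18  -0.046  1.513 -0.139  2.538]
scoop slotframe [-0.0096 -0.2479 -0.145 ] tilt vec z [0.002 0.017 1.   ] yawrel 0.061 o [ 0.4259 -0.2895  0.003 ]
```

Request:
send_rows([
  [[0,0,0.005,0,0,0,1],[0,0,0.015,0,0,0,1],[0,0,0.02,0,0,0,1],[0,0,0.02,0,0,0,1],[0,0,0,0,0,0,1]],
])

```text
t: 15.9
eef_pos: [0.4549, -0.2907, 0.1805]
ee_rot: [[0.97, -0.113, -0.217], [-0.115, -0.993, 0.007], [-0.217, 0.018, -0.976]]
wrist_force: [0.4, -0.8, -1.4]
finger_gap: 0.0097
```

```bash
python3 -c "
from g import *
scoop()
a=eyes.camera('scene')
cv2.imwrite('pics/b8.png',cv2.resize(a[180:300,260:360],None,fx=5,fy=5,interpolation=cv2.INTER_CUBIC))
"
```

```text
t 15.9 p [ 0.4549 -0.2907  0.1805] y [-0.113 -0.993  0.018] z [-0.217  0.007 -0.976] gap 0.0097 F [ 0.4 -0.8 -1.4] j [-0.731  0.162  0.052  1.629 -0.14   2.538]
scoop slotframe [-0.0101 -0.2479 -0.0803] tilt vec z [0.002 0.017 1.   ] yawrel 0.061 o [ 0.4253 -0.2894  0.0677]
```

View pics/b8.png

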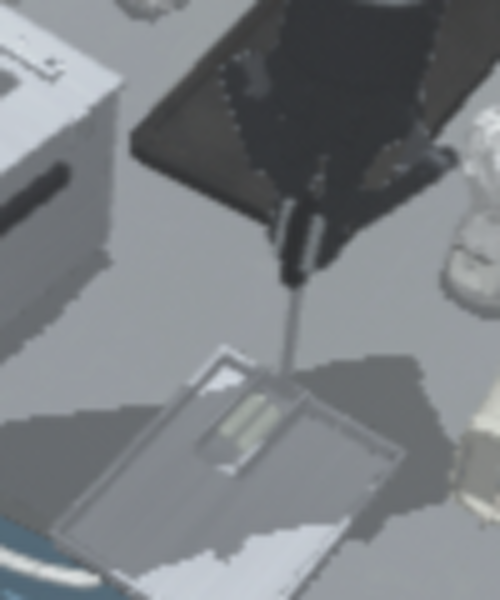

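Request:
send_rows([
  [[0,0,0.02,0,0,0,1],[0,0,0.025,0,0,0,1],[0,0,0.025,0,0,0,1],[0,0,0.025,0,0,0,1],[0,0,0.02,0,0,0,1],[0,0,0.01,0,0,0.05,1],[0,0,0,0,0,0.1,1],[0,0,0,0,0,0.12,1]],
])

```text
t: 16.75
eef_pos: [0.4528, -0.2897, 0.3013]
ee_rot: [[0.962, 0.161, -0.221], [0.154, -0.987, -0.047], [-0.225, 0.011, -0.974]]
wrist_force: [-0.4, -0.4, -1.6]
finger_gap: 0.01
```

Request:
send_rows([
  [[0,0,0,0,0,0.12,1],[0,0,0,0,0,0.12,1],[0,0,0,0,0,0.12,1],[0,0,0,0,0,0.12,1],[0,0,0,0,0,0.12,1],[0,0,0,0,0,0.12,1],[0,0,0,0,0,0.12,1],[0,0,0,0,0,0.12,1]],
])

```text
t: 17.55
eef_pos: [0.452, -0.2884, 0.2928]
ee_rot: [[0.386, 0.918, -0.09], [0.894, -0.396, -0.209], [-0.227, 0.001, -0.974]]
wrist_force: [0.2, 0.8, -1.1]
finger_gap: 0.0102
```

```bash
python3 -c "
from g import *
scoop();goto(0,-.15,.2,np.pi,0)
a=eyes.camera('scene')
cv2.imwrite('pics/b9.png',cv2.resize(a[130:290,230:370],None,fx=4,fy=4,interpolation=cv2.INTER_CUBIC))
"
```

```text
t 17.55 p [ 0.452  -0.2884  0.2928] y [ 0.918 -0.396  0.001] z [-0.09  -0.209 -0.974] gap 0.0102 F [ 0.2  0.8 -1.1] j [-0.686 -0.118 -0.027  1.597 -0.22   1.285]
scoop slotframe [ 0.0089 -0.2723  0.0323] tilt vec z [0.004 0.011 1.   ] yawrel 1.338 o [ 0.4399 -0.3167  0.1803]
t 17.55 p [ 0.452  -0.2884  0.2928] y [ 0.918 -0.396  0.001] z [-0.09  -0.209 -0.974] gap 0.0102 F [ 0.2  0.8 -1.1] j [-0.686 -0.118 -0.027  1.597 -0.22   1.285]
goto dp [-0.0287  0.0988  0.02  ] w [0.0112 0.0067 1.8032] |w| 1.803
```

View pics/b9.png

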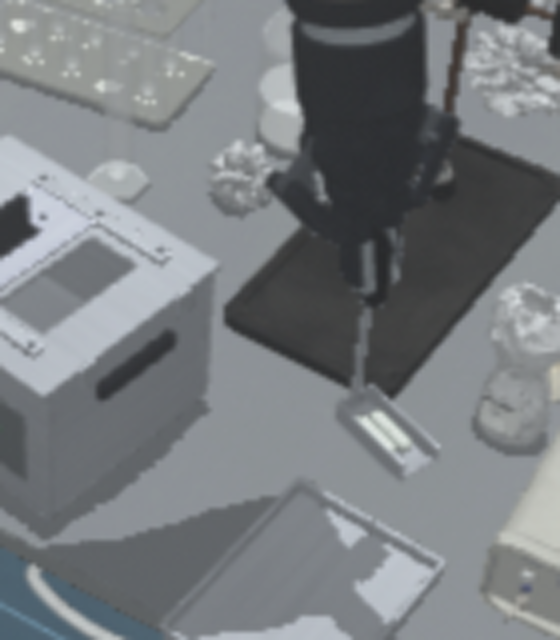

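Request:
send_rows([
  [[0,0.003,0.004,0,0,0.12,1],[0,0.005,0.004,0,0,0.12,1],[-0.002,0.008,0.004,0,0,0.12,1],[-0.002,0.008,0.004,0,0,0.12,1],[-0.002,0.008,0.003,0,0,0.12,1],[-0.002,0.008,0.003,0,0,0.12,1],[-0.002,0.008,0.003,0,0,0.12,1],[-0.002,0.008,0.002,0,0,0.12,1]],
])

```text
t: 18.4
eef_pos: [0.4378, -0.2291, 0.3133]
ee_rot: [[-0.532, 0.839, 0.115], [0.818, 0.544, -0.187], [-0.219, -0.005, -0.976]]
wrist_force: [0.6, 0.8, -1.1]
finger_gap: 0.0101
```

Request:
send_rows([
  [[-0.002,0.008,0.002,0,0,0.12,1],[-0.002,0.008,0.002,0,0,0.12,1],[-0.002,0.008,0.001,0,0,0.12,1],[-0.002,0.008,0,0,0,0.12,1],[-0.002,0.005,0,0,0,0.1,1],[0,0.003,0,0,0,0.06,1],[0,0,0,0,0,0,1]],
])

```text
t: 19.1
eef_pos: [0.4254, -0.1861, 0.3143]
ee_rot: [[-0.92, 0.338, 0.198], [0.33, 0.941, -0.072], [-0.211, -0.001, -0.977]]
wrist_force: [0.2, 0.7, -1.5]
finger_gap: 0.0098
```

```bash
python3 -c "
from g import *
scoop();goto(0,0,.195,np.pi,0)
a=eyes.camera('scene')
cv2.imwrite('pics/c1.png',cv2.resize(a[130:290,210:350],None,fx=4,fy=4,interpolation=cv2.INTER_CUBIC))
"
```

```text
t 19.1 p [ 0.4254 -0.1861  0.3143] y [ 0.338  0.941 -0.001] z [ 0.198 -0.072 -0.977] gap 0.0098 F [ 0.2  0.7 -1.5] j [-0.752 -0.549 -0.332  1.592  0.083 -0.399]
scoop slotframe [ 0.0004 -0.1513  0.0534] tilt vec z [ 0.005 -0.001  1.   ] yawrel 2.972 o [ 0.4526 -0.196   0.2014]
t 19.1 p [ 0.4254 -0.1861  0.3143] y [ 0.338  0.941 -0.001] z [ 0.198 -0.072 -0.977] gap 0.0098 F [ 0.2  0.7 -1.5] j [-0.752 -0.549 -0.332  1.592  0.083 -0.399]
goto dp [ 0.024   0.1443 -0.0065] w [-0.0003 -0.0054  0.1701] |w| 0.17
```

View pics/c1.png

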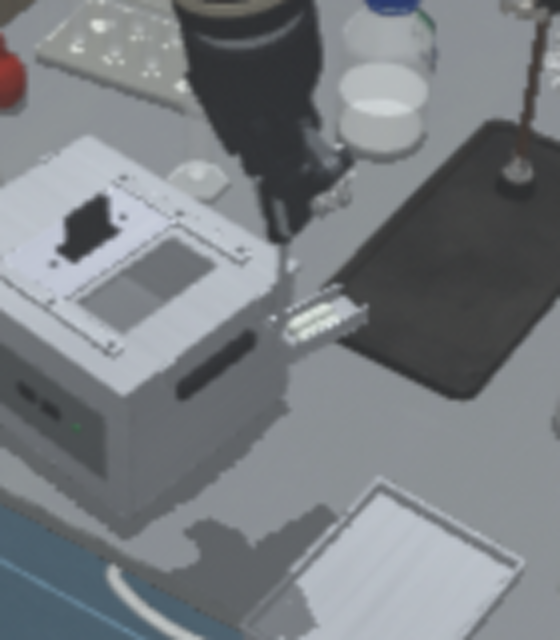

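Bars still in. Move over the slot, finishing the yaw.

Request:
send_rows([
  [[0.002,0.01,0,0,0,0.03,1],[0.003,0.017,0,0,0,0.04,1],[0.003,0.02,0,0,0,0.04,1],[0.003,0.02,0,0,0,0.04,1],[0.003,0.02,0,0,0,0.02,1],[0.003,0.02,0,0,0,0,1],[0.003,0.015,0,0,0,0,1],[0.002,0.008,0,0,0,0,1]],
])

```text
t: 19.95
eef_pos: [0.4476, -0.0487, 0.3124]
ee_rot: [[-0.962, 0.179, 0.204], [0.176, 0.984, -0.035], [-0.207, 0.002, -0.978]]
wrist_force: [1.5, 0.1, -1.5]
finger_gap: 0.0096
```

```bash
python3 -c "
from g import *
scoop();goto(0,0,.195,np.pi,0)
"
```

```text
t 19.95 p [ 0.4476 -0.0487  0.3124] y [0.179 0.984 0.002] z [ 0.204 -0.035 -0.978] gap 0.0096 F [ 1.5  0.1 -1.5] j [-0.439 -0.592 -0.364  1.598  0.055 -0.253]
scoop slotframe [-0.0018 -0.007   0.0513] tilt vec z [ 0.009 -0.004  1.   ] yawrel 3.136 o [ 0.4755 -0.0536  0.1993]
t 19.95 p [ 0.4476 -0.0487  0.3124] y [0.179 0.984 0.002] z [ 0.204 -0.035 -0.978] gap 0.0096 F [ 1.5  0.1 -1.5] j [-0.439 -0.592 -0.364  1.598  0.055 -0.253]
goto dp [ 0.0019  0.0069 -0.0045] w [-0.0038 -0.0093  0.0052] |w| 0.011
```

Request:
send_rows([
  [[0.002,0.004,-0.005,-0.004,-0.009,0,1],[0,0.002,0,0,0,0,1],[0,0,0,0,0,0,1]],
])

```text
t: 20.25
eef_pos: [0.4498, -0.0413, 0.3065]
ee_rot: [[-0.961, 0.178, 0.213], [0.174, 0.984, -0.039], [-0.216, -0.0, -0.976]]
wrist_force: [0.8, -0.8, -1.0]
finger_gap: 0.0099
```

```bash
cat > ov.py <<'E'
from g import *
import sys
o,Rs=scoop()
a=eyes.camera('scene');b=eyes.camera('top')
def draw(im,n,x0,y0,w,h,f):
    im=cv2.resize(im[y0:y0+h,x0:x0+w],None,fx=f,fy=f,interpolation=cv2.INTER_CUBIC)
    def ln(P,col):
        uv=(proj(n,P)-[x0,y0]+.5)*f-.5
        cv2.polylines(im,[np.round(uv).astype(int).reshape(-1,1,2)],False,col,1)
    Bz=Ro.from_euler('z',BYAW).as_matrix()
    c=np.array([[-.05,-.024,0],[.05,-.024,0],[.05,.024,0],[-.05,.024,0],[-.05,-.024,0]])
    ln(c@Bz.T+slot,(0,255,0))
    t=np.array([[-.033,-.015,.016],[.033,-.015,.016],[.033,.015,.016],[-.033,.015,.016],[-.033,-.015,.016]])
    if len(sys.argv)<3: ln(t@Rs.T+o,(0,0,255))
    return im
cv2.imwrite('pics/%s.png'%sys.argv[1],draw(a,'scene',190,120,120,110,5))
cv2.imwrite('pics/%st.png'%sys.argv[1],draw(b,'top',190,165,120,110,5))
E
python3 ov.py c2
```

```text
t 20.25 p [ 0.4498 -0.0413  0.3065] y [ 0.178  0.984 -0.   ] z [ 0.213 -0.039 -0.976] gap 0.0099 F [ 0.8 -0.8 -1. ] j [-0.419 -0.607 -0.386  1.58   0.051 -0.234]
scoop slotframe [0.0002 0.0004 0.0457] tilt vec z [0. 0. 1.] yawrel 3.137 o [ 0.4788 -0.0466  0.1937]
```

View pics/c2.png

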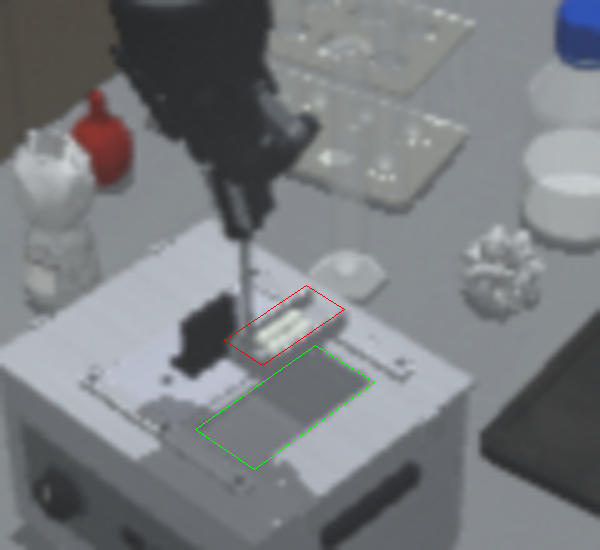

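View pics/c2t.png

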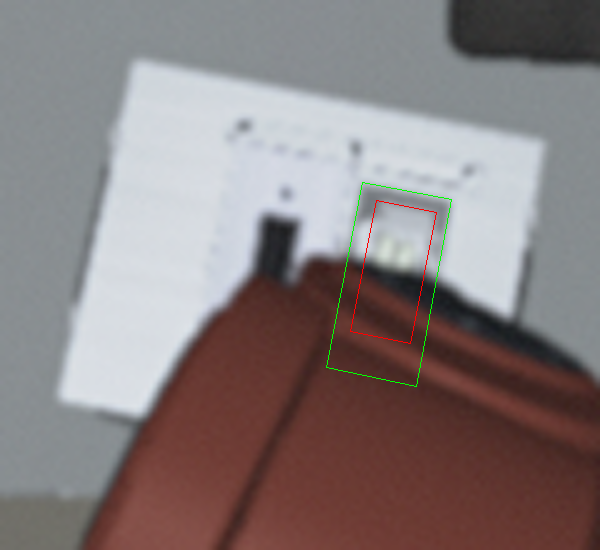

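Request:
send_rows([
  [[0,0,-0.01,0,0,0,1],[0,0,-0.015,0,0,0,1],[0,0,-0.006,0,0,0,1],[0,0,0,0,0,0,1]],
])

```text
t: 20.75
eef_pos: [0.4496, -0.0434, 0.2731]
ee_rot: [[-0.96, 0.182, 0.212], [0.177, 0.983, -0.04], [-0.216, -0.0, -0.977]]
wrist_force: [0.7, 0.4, -0.2]
finger_gap: 0.0099
```

```bash
python3 ov.py c3; python3 -c "
from g import *
goto(0,0,.12,np.pi,0)"
```

```text
t 20.75 p [ 0.4496 -0.0434  0.2731] y [ 0.182  0.983 -0.   ] z [ 0.212 -0.04  -0.977] gap 0.0099 F [ 0.7  0.4 -0.2] j [-0.423 -0.635 -0.466  1.528  0.051 -0.235]
scoop slotframe [ 0.0003 -0.0017  0.0123] tilt vec z [0.001 0.    1.   ] yawrel 3.134 o [ 0.4785 -0.0487  0.1603]
t 20.85 p [ 0.4498 -0.0434  0.2741] y [ 0.182  0.983 -0.001] z [ 0.213 -0.04  -0.976] gap 0.0099 F [-0.1  0.1 -1.3] j [-0.423 -0.635 -0.465  1.529  0.051 -0.235]
goto dp [-0.0004  0.0015 -0.0413] w [0.0006 0.     0.0075] |w| 0.008
```

View pics/c3.png

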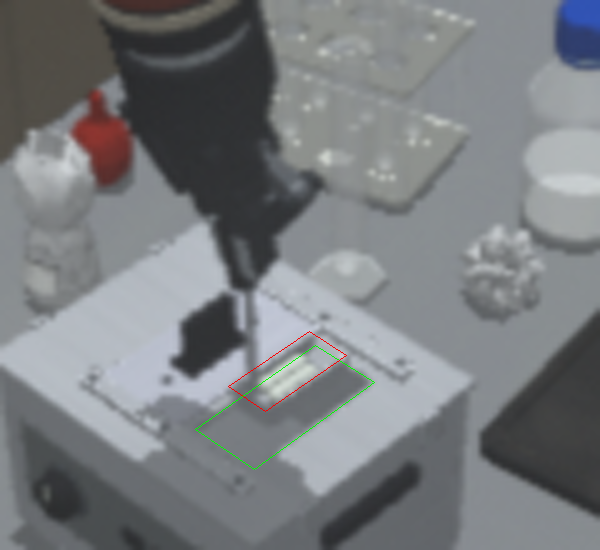

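```bash
python3 - <<'E'
from h import *
a=eyes.camera('scene');cv2.imwrite('pics/c4.png',cv2.resize(a[170:220,220:275],None,fx=12,fy=12,interpolation=cv2.INTER_CUBIC))
a=eyes.camera('top');cv2.imwrite('pics/c4t.png',cv2.resize(a[195:225,250:290],None,fx=14,fy=14,interpolation=cv2.INTER_CUBIC))
E
```

```text
(no output)
```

View pics/c4.png

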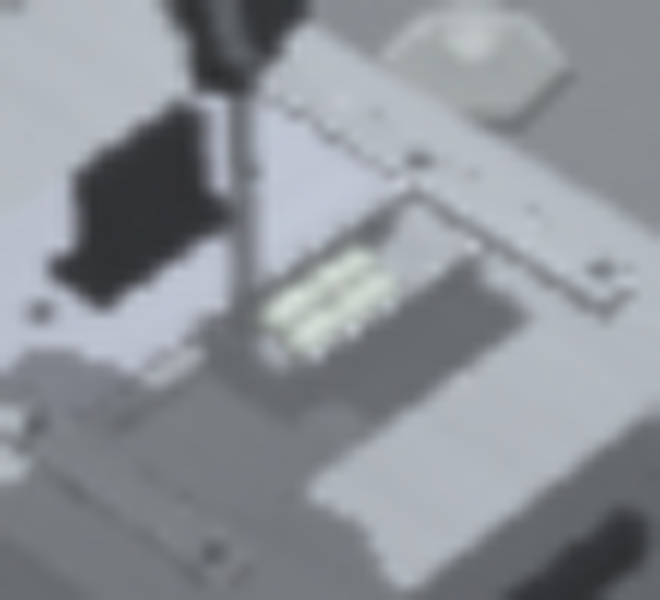

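View pics/c4t.png

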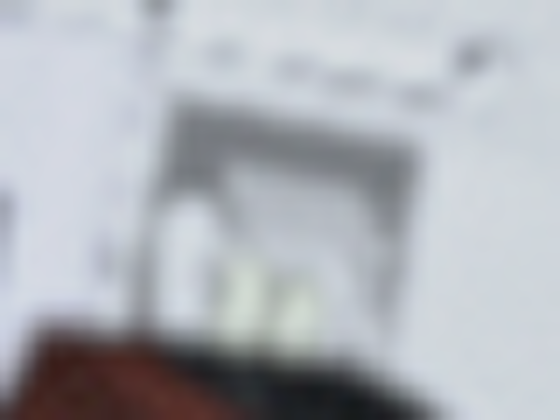

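Request:
send_rows([
  [[-0.003,0.003,0,0,0,0.006,1],[0,0.001,-0.01,0,0,0,1],[0,0,-0.012,0,0,0,1],[0,0,0,0,0,0,1]],
])

```text
t: 21.35
eef_pos: [0.4472, -0.0391, 0.2521]
ee_rot: [[-0.961, 0.175, 0.215], [0.17, 0.985, -0.039], [-0.219, -0.001, -0.976]]
wrist_force: [0.5, 0.5, -1.6]
finger_gap: 0.0101
```

```bash
python3 -c "
from g import *
scoop()
a=eyes.camera('scene');cv2.imwrite('pics/c5.png',cv2.resize(a[170:220,220:275],None,fx=12,fy=12,interpolation=cv2.INTER_CUBIC))
a=eyes.camera('top');cv2.imwrite('pics/c5t.png',cv2.resize(a[195:225,250:290],None,fx=14,fy=14,interpolation=cv2.INTER_CUBIC))
"
```

```text
t 21.35 p [ 0.4472 -0.0391  0.2521] y [ 0.175  0.985 -0.001] z [ 0.215 -0.039 -0.976] gap 0.0101 F [ 0.5  0.5 -1.6] j [-0.416 -0.665 -0.525  1.496  0.051 -0.235]
scoop slotframe [-0.0024  0.0022 -0.0087] tilt vec z [-0.002  0.002  1.   ] yawrel 3.141 o [ 0.4765 -0.0444  0.1393]
```

View pics/c5.png

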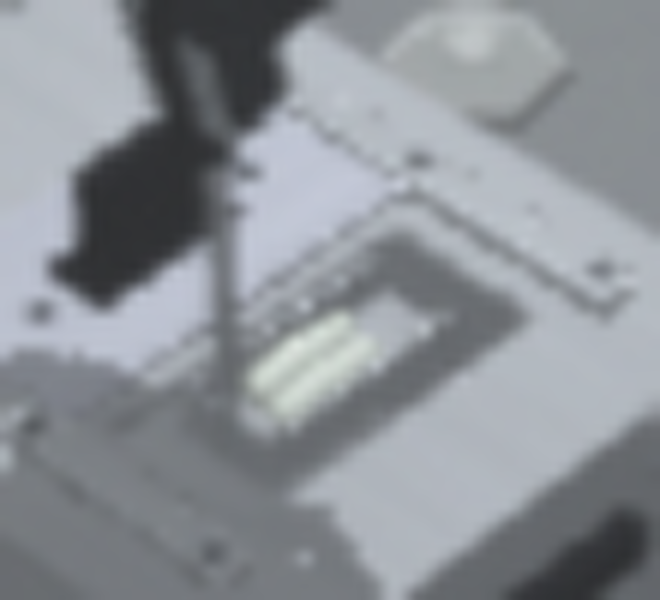

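View pics/c5t.png

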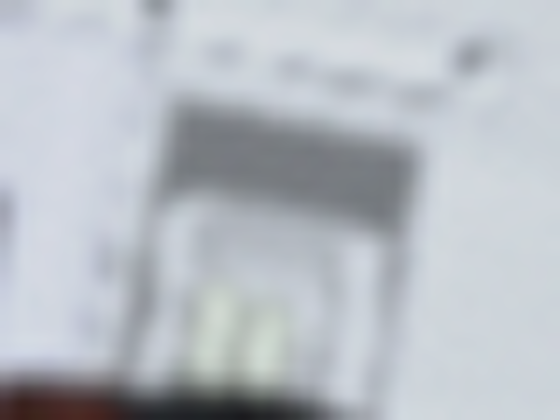

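Request:
send_rows([
  [[0,0,-0.012,0,0,0,1],[0,0,-0.015,0,0,0,1],[0,0,0,0,0,0,1]],
])

```text
t: 21.75
eef_pos: [0.4479, -0.0394, 0.2252]
ee_rot: [[-0.96, 0.175, 0.218], [0.17, 0.985, -0.04], [-0.221, -0.002, -0.975]]
wrist_force: [-0.2, -0.6, -1.6]
finger_gap: 0.0097
```

```bash
python3 -c "
from g import *
scoop();goto(-.003,.002,.085,np.pi,0)
"
```

```text
t 21.75 p [ 0.4479 -0.0394  0.2252] y [ 0.175  0.985 -0.002] z [ 0.218 -0.04  -0.975] gap 0.0097 F [-0.2 -0.6 -1.6] j [-0.416 -0.684 -0.587  1.451  0.051 -0.235]
scoop slotframe [-0.0014  0.0019 -0.0355] tilt vec z [-0.005  0.003  1.   ] yawrel 3.141 o [ 0.4774 -0.0449  0.1125]
t 21.75 p [ 0.4479 -0.0394  0.2252] y [ 0.175  0.985 -0.002] z [ 0.218 -0.04  -0.975] gap 0.0097 F [-0.2 -0.6 -1.6] j [-0.416 -0.684 -0.587  1.451  0.051 -0.235]
goto dp [-0.001   0.0001 -0.0274] w [0.0027 0.0047 0.0007] |w| 0.005
```

Request:
send_rows([
  [[0,0,-0.012,0.002,0.004,0,1],[0,0,-0.012,0,0,0,1],[0,0,-0.003,0,0,0,1],[0,0,0,0,0,0,1]],
])

```text
t: 22.15
eef_pos: [0.4478, -0.0395, 0.1958]
ee_rot: [[-0.961, 0.175, 0.213], [0.171, 0.985, -0.038], [-0.217, -0.0, -0.976]]
wrist_force: [-0.8, 0.3, -2.1]
finger_gap: 0.0096
```

```bash
cat > tip.py <<'E'
from g import *
# plan of the tilt in steps, shown as deltas between successive targets
REL,OFF=pickle.load(open('grasp.pkl','rb'))
o,Rs=scoop()
prev=None
Bz=Ro.from_euler('z',BYAW).as_matrix()
def pose(X,Y,Z,yr,th):
    oo=slot*[1,1,0]+Bz@[X,Y,0]+[0,0,Z]; R=scoopR(BYAW+yr,th)@REL.T; return oo-R@OFF,R
seed=np.array(telemetry.state()['joint_positions'])
for k in range(0,9):
    f=k/8; th=.82*f; X=-.003-.027*f; Z=.085-.008*f
    p,R=pose(X,.002,Z,np.pi,th)
    x,e=ik(p,R,[seed],.02);seed=x
    S=scoopR(np.pi,th)
    c=np.array([X,.002,Z])
    g=c+S@np.array([.0195,0,.100]);g2=c+S@np.array([.0435,0,.1]);bt=c+S@np.array([.033,0,.016]);bb=c+S@np.array([.033,0,0]);ft=c+S@np.array([-.033,0,0])
    r1=c+S@np.array([.0315,0,.05]);r2=c+S@np.array([.0315,0,.1]);xr=r1[0]+(r2[0]-r1[0])*(.145-r1[2])/(r2[2]-r1[2])
    if prev is not None:
        dp=p-prev[0];w=Ro.from_matrix(R@prev[1].T).as_rotvec();
        print(k,'dp',np.round(dp,4),'w',np.round(w,4),end=' ')
    print('err',round(e,4),'j',np.round(x,2),'grip corner',np.round(g[[0,2]],3),'rod x',round(xr,3),'front',np.round(ft[[0,2]],3),'backtop',np.round(bt[[0,2]],3),'backbot',np.round(bb[[0,2]],3))
    prev=(p,R)
E
python3 tip.py
```

```text
t 22.15 p [ 0.4478 -0.0395  0.1958] y [ 0.175  0.985 -0.   ] z [ 0.213 -0.038 -0.976] gap 0.0096 F [-0.8  0.3 -2.1] j [-0.417 -0.693 -0.645  1.406  0.051 -0.235]
scoop slotframe [-0.002  0.002 -0.065] tilt vec z [-0.  0.  1.] yawrel 3.141 o [ 0.4769 -0.0447  0.083 ]
err 0.0 j [-0.42 -0.69 -0.64  1.41  0.05 -0.24] grip corner [-0.022  0.185] rod x -0.034 front [0.03  0.085] backtop [-0.036  0.101] backbot [-0.036  0.085]
1 dp [ 0.0082 -0.0014  0.0014] w [0.0178 0.1009 0.    ] err 0.0 j [-0.39 -0.51 -0.51  1.46  0.03 -0.22] grip corner [-0.016  0.185] rod x -0.032 front [0.026 0.081] backtop [-0.038  0.103] backbot [-0.039  0.087]
2 dp [ 0.0084 -0.0015  0.0002] w [ 0.0178  0.1009 -0.    ] err 0.0 j [-0.38 -0.33 -0.37  1.52  0.   -0.2 ] grip corner [-0.008  0.185] rod x -0.029 front [0.023 0.076] backtop [-0.039  0.105] backbot [-0.042  0.09 ]
3 dp [ 0.0084 -0.0015 -0.001 ] w [ 0.0178  0.1009 -0.    ] err 0.0 j [-0.36 -0.17 -0.23  1.59 -0.02 -0.18] grip corner [-0.001  0.183] rod x -0.026 front [0.018 0.072] backtop [-0.04   0.107] backbot [-0.045  0.092]
4 dp [ 0.0084 -0.0015 -0.0022] 
[... 329 characters left out ...]
[0.009 0.064] backtop [-0.041  0.11 ] backbot [-0.049  0.096]
6 dp [ 0.0079 -0.0014 -0.0046] w [0.0178 0.1009 0.    ] err 0.0 j [-0.32  0.31  0.19  1.84 -0.06 -0.14] grip corner [0.019 0.172] rod x -0.015 front [0.004 0.06 ] backtop [-0.041  0.111] backbot [-0.05   0.098]
7 dp [ 0.0075 -0.0013 -0.0058] w [ 0.0178  0.1009 -0.    ] err 0.0 j [-0.32  0.47  0.34  1.94 -0.07 -0.12] grip corner [0.024 0.166] rod x -0.01 front [-0.002  0.056] backtop [-0.041  0.112] backbot [-0.051  0.1  ]
8 dp [ 0.0069 -0.0012 -0.0069] w [0.0178 0.1009 0.    ] err 0.0 j [-0.31  0.63  0.5   2.03 -0.08 -0.11] grip corner [0.03  0.159] rod x -0.003 front [-0.007  0.053] backtop [-0.041  0.112] backbot [-0.053  0.101]
```

Request:
send_rows([
  [[0.004,-0.0007,0.001,0.009,0.05,0,1],[0.004,-0.0007,0.0005,0.009,0.05,0,1],[0.004,-0.0007,0,0.009,0.05,0,1],[0.004,-0.0007,0,0.009,0.05,0,1],[0.004,-0.0007,-0.0005,0.009,0.05,0,1],[0.004,-0.0007,-0.0005,0.009,0.05,0,1],[0,0,0,0,0,0,1]],
])

```text
t: 22.85
eef_pos: [0.4748, -0.0445, 0.1987]
ee_rot: [[-0.98, 0.175, -0.09], [0.174, 0.985, 0.015], [0.092, -0.001, -0.996]]
wrist_force: [-0.6, 0.5, -1.9]
finger_gap: 0.0101
```

```bash
python3 -c "
from g import *
scoop();goto(-.014,.002,.083,np.pi,.31);goto(-.03,.002,.077,np.pi,.82)
"
```

```text
t 22.85 p [ 0.4748 -0.0445  0.1987] y [ 0.175  0.985 -0.001] z [-0.09   0.015 -0.996] gap 0.0101 F [-0.6  0.5 -1.9] j [-0.357 -0.156 -0.221  1.596 -0.018 -0.181]
scoop slotframe [-0.0104  0.0017 -0.0657] tilt vec z [ 0.3   -0.052  0.952] yawrel 3.141 o [ 0.4685 -0.0435  0.0823]
t 22.85 p [ 0.4748 -0.0445  0.1987] y [ 0.175  0.985 -0.001] z [-0.09   0.015 -0.996] gap 0.0101 F [-0.6  0.5 -1.9] j [-0.357 -0.156 -0.221  1.596 -0.018 -0.181]
goto dp [-0.0035  0.0008  0.0007] w [0.0012 0.0001 0.0005] |w| 0.001
t 22.85 p [ 0.4748 -0.0445  0.1987] y [ 0.175  0.985 -0.001] z [-0.09   0.015 -0.996] gap 0.0101 F [-0.6  0.5 -1.9] j [-0.357 -0.156 -0.221  1.596 -0.018 -0.181]
goto dp [ 0.036  -0.0062 -0.0232] w [9.010e-02 5.023e-01 1.000e-04] |w| 0.51
```

Request:
send_rows([
  [[0.0036,-0.0006,-0.0009,0.009,0.05,0,1],[0.0038,-0.0006,-0.0013,0.009,0.05,0,1],[0.0037,-0.0006,-0.0017,0.009,0.05,0,1],[0.0037,-0.0006,-0.002,0.009,0.05,0,1],[0.0036,-0.0006,-0.0023,0.009,0.05,0,1],[0,0,0,0,0,0,1]],
])

```text
t: 23.45
eef_pos: [0.4948, -0.0476, 0.193]
ee_rot: [[-0.928, 0.174, -0.331], [0.164, 0.985, 0.058], [0.336, -0.001, -0.942]]
wrist_force: [0.2, 0.2, -2.3]
finger_gap: 0.0098
```

```bash
python3 -c "
from g import *
scoop();goto(-.03,.002,.077,np.pi,.82)
a=eyes.camera('scene');cv2.imwrite('pics/c6.png',cv2.resize(a[140:220,200:290],None,fx=8,fy=8,interpolation=cv2.INTER_CUBIC))
"
```

```text
t 23.45 p [ 0.4948 -0.0476  0.193 ] y [ 0.174  0.985 -0.001] z [-0.331  0.058 -0.942] gap 0.0098 F [ 0.2  0.2 -2.3] j [-0.327  0.235  0.126  1.801 -0.052 -0.144]
scoop slotframe [-0.0188  0.0022 -0.0662] tilt vec z [ 0.524 -0.092  0.847] yawrel 3.142 o [ 0.4603 -0.0416  0.0818]
t 23.45 p [ 0.4948 -0.0476  0.193 ] y [ 0.174  0.985 -0.001] z [-0.331  0.058 -0.942] gap 0.0098 F [ 0.2  0.2 -2.3] j [-0.327  0.235  0.126  1.801 -0.052 -0.144]
goto dp [ 0.0159 -0.0031 -0.0175] w [ 0.0456  0.2553 -0.0006] |w| 0.259
```

View pics/c6.png

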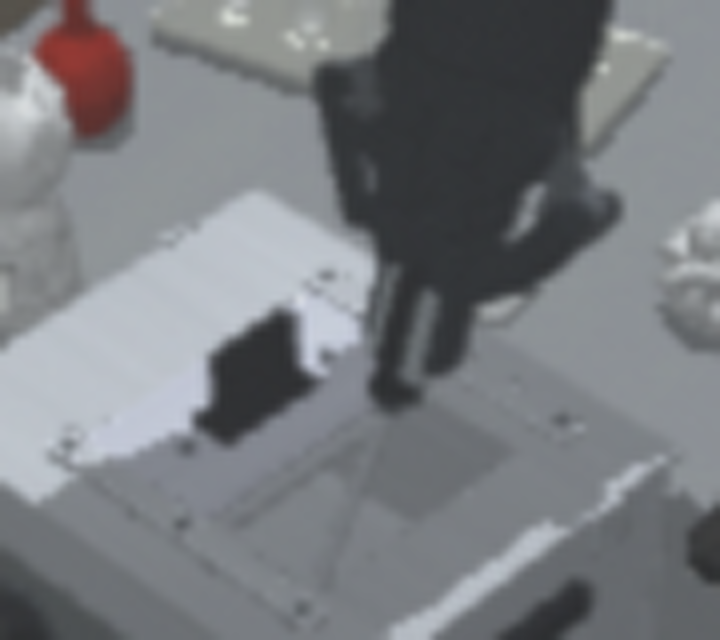

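Request:
send_rows([
  [[0.003,-0.0006,-0.002,0.009,0.048,0,1],[0.003,-0.0006,-0.0025,0.009,0.048,0,1],[0.003,-0.0006,-0.003,0.009,0.048,0,1],[0.003,-0.0006,-0.0035,0.009,0.048,0,1],[0.003,-0.0006,-0.0035,0.009,0.048,0,1],[0,0,0,0,0,0,1]],
])

```text
t: 24.1
eef_pos: [0.5106, -0.0502, 0.1862]
ee_rot: [[-0.829, 0.173, -0.532], [0.145, 0.985, 0.094], [0.54, 0.001, -0.842]]
wrist_force: [0.5, -0.0, -1.7]
finger_gap: 0.0099
```

```bash
python3 -c "
from g import *
scoop();goto(-.03,.002,.077,np.pi,.85)
a=eyes.camera('scene');cv2.imwrite('pics/c7.png',cv2.resize(a[140:220,200:290],None,fx=8,fy=8,interpolation=cv2.INTER_CUBIC))
"
```

```text
t 24.1 p [ 0.5106 -0.0502  0.1862] y [0.173 0.985 0.001] z [-0.532  0.094 -0.842] gap 0.0099 F [ 0.5 -0.  -1.7] j [-0.31   0.585  0.469  2.021 -0.072 -0.115]
scoop slotframe [-0.0271  0.0025 -0.0622] tilt vec z [ 0.698 -0.123  0.705] yawrel 3.144 o [ 0.4523 -0.0399  0.0858]
t 24.1 p [ 0.5106 -0.0502  0.1862] y [0.173 0.985 0.001] z [-0.532  0.094 -0.842] gap 0.0099 F [ 0.5 -0.  -1.7] j [-0.31   0.585  0.469  2.021 -0.072 -0.115]
goto dp [ 0.003  -0.001  -0.0126] w [ 0.0094  0.061  -0.0014] |w| 0.062
```

View pics/c7.png

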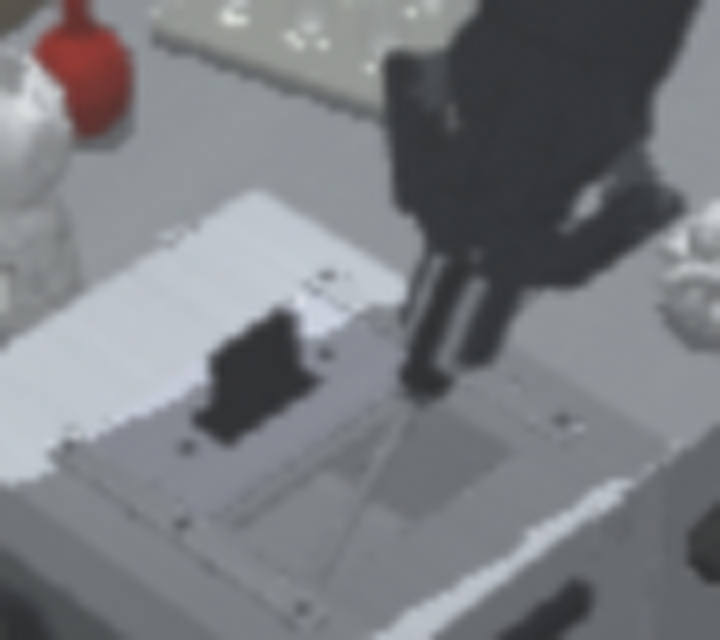

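Request:
send_rows([
  [[0.002,-0.0005,-0.004,0.007,0.04,0,1],[0.002,-0.0005,-0.004,0.005,0.025,0,1],[0,0,0,0,0,0,1],[0,0,0,0,0,0,1],[0,0,0,0,0,0,1],[0,0,0,0,0,0,1]],
])

```text
t: 24.75
eef_pos: [0.5156, -0.051, 0.1878]
ee_rot: [[-0.806, 0.172, -0.566], [0.14, 0.985, 0.099], [0.575, 0.0, -0.818]]
wrist_force: [0.7, -0.4, -0.4]
finger_gap: 0.0098
```

```bash
python3 -c "
from g import *
scoop();goto(-.03,.002,.08,np.pi,.0)
a=eyes.camera('top');cv2.imwrite('pics/c8.png',cv2.resize(a[170:250,230:320],None,fx=7,fy=7,interpolation=cv2.INTER_CUBIC))
"
```

```text
t 24.75 p [ 0.5156 -0.051   0.1878] y [0.172 0.985 0.   ] z [-0.566  0.099 -0.818] gap 0.0098 F [ 0.7 -0.4 -0.4] j [-0.306  0.66   0.555  2.073 -0.076 -0.109]
scoop slotframe [-0.0262  0.0024 -0.0581] tilt vec z [ 0.727 -0.127  0.675] yawrel 3.144 o [ 0.4532 -0.0401  0.0899]
t 24.75 p [ 0.5156 -0.051   0.1878] y [0.172 0.985 0.   ] z [-0.566  0.099 -0.818] gap 0.0098 F [ 0.7 -0.4 -0.4] j [-0.306  0.66   0.555  2.073 -0.076 -0.109]
goto dp [-0.0953  0.0163  0.005 ] w [-0.1438 -0.8176 -0.0025] |w| 0.83
```

View pics/c8.png

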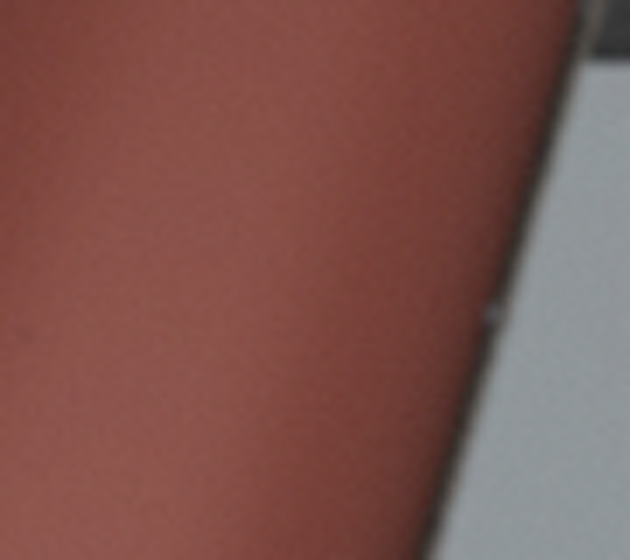

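```bash
python3 -c "
from g import *
a=eyes.camera('scene');cv2.imwrite('pics/c9.png',cv2.resize(a[175:220,215:275],None,fx=12,fy=12,interpolation=cv2.INTER_CUBIC))
"
```

```text
(no output)
```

View pics/c9.png

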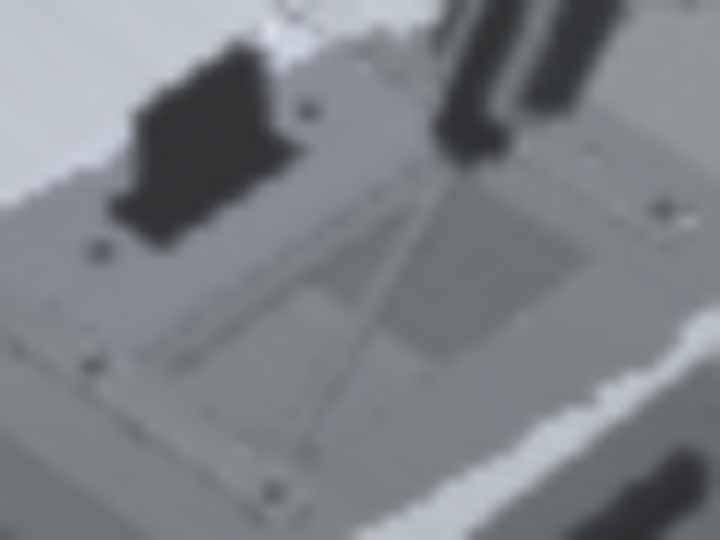

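Request:
send_rows([
  [[-0.003,0.0006,0.0015,-0.009,-0.05,0,1],[-0.003,0.0006,0.0015,-0.009,-0.05,0,1],[-0.003,0.0006,0.0015,-0.009,-0.05,0,1],[-0.0035,0.0006,0.0015,-0.009,-0.05,0,1],[-0.0035,0.0006,0.001,-0.009,-0.05,0,1],[-0.0035,0.0006,0.001,-0.009,-0.05,0,1],[-0.0035,0.0006,0.0005,-0.009,-0.05,0,1],[-0.004,0.0006,0,-0.009,-0.05,0,1]],
])

```text
t: 25.65
eef_pos: [0.4873, -0.0461, 0.1939]
ee_rot: [[-0.967, 0.172, -0.19], [0.169, 0.985, 0.032], [0.192, -0.002, -0.981]]
wrist_force: [-0.7, -0.0, -1.4]
finger_gap: 0.01
```

```bash
python3 -c "
from g import *
scoop();goto(-.003,.002,.085,np.pi,.0)
"
```

```text
t 25.65 p [ 0.4873 -0.0461  0.1939] y [ 0.172  0.985 -0.002] z [-0.19   0.032 -0.981] gap 0.01 F [-0.7 -0.  -1.4] j [-0.341  0.018 -0.074  1.669 -0.034 -0.165]
scoop slotframe [-0.0096  0.0022 -0.0693] tilt vec z [ 0.394 -0.067  0.916] yawrel 3.143 o [ 0.4695 -0.0432  0.0787]
t 25.65 p [ 0.4873 -0.0461  0.1939] y [ 0.172  0.985 -0.002] z [-0.19   0.032 -0.981] gap 0.01 F [-0.7 -0.  -1.4] j [-0.341  0.018 -0.074  1.669 -0.034 -0.165]
goto dp [-0.0405  0.0067  0.0039] w [-0.0697 -0.4058 -0.0019] |w| 0.412
```

Request:
send_rows([
  [[-0.005,0.0008,0.001,-0.009,-0.05,0,1],[-0.005,0.0008,0.001,-0.009,-0.05,0,1],[-0.005,0.0008,0.0005,-0.009,-0.05,0,1],[-0.005,0.0008,0.0005,-0.009,-0.05,0,1],[-0.005,0.0008,0,-0.009,-0.05,0,1],[-0.005,0.0008,0,-0.009,-0.05,0,1],[-0.005,0.0008,0,-0.009,-0.05,0,1],[-0.004,0.0008,0,-0.007,-0.05,0,1]],
])

```text
t: 26.45
eef_pos: [0.4455, -0.0388, 0.1978]
ee_rot: [[-0.959, 0.172, 0.226], [0.167, 0.985, -0.042], [-0.23, -0.003, -0.973]]
wrist_force: [-0.4, -0.9, -0.7]
finger_gap: 0.0097
```

```bash
python3 -c "
from g import *
scoop();goto(-.003,.002,.085,np.pi,.0)
a=eyes.camera('scene');cv2.imwrite('pics/d1.png',cv2.resize(a[165:220,215:275],None,fx=11,fy=11,interpolation=cv2.INTER_CUBIC))
"
```

```text
t 26.45 p [ 0.4455 -0.0388  0.1978] y [ 0.172  0.985 -0.003] z [ 0.226 -0.042 -0.973] gap 0.0097 F [-0.4 -0.9 -0.7] j [-0.419 -0.722 -0.661  1.406  0.053 -0.24 ]
scoop slotframe [-0.003   0.0021 -0.0626] tilt vec z [-0.013  0.005  1.   ] yawrel 3.144 o [ 0.476  -0.0444  0.0854]
t 26.45 p [ 0.4455 -0.0388  0.1978] y [ 0.172  0.985 -0.003] z [ 0.226 -0.042 -0.973] gap 0.0097 F [-0.4 -0.9 -0.7] j [-0.419 -0.722 -0.661  1.406  0.053 -0.24 ]
goto dp [ 0.0014 -0.0006  0.0001] w [ 0.0052  0.0128 -0.002 ] |w| 0.014
```

View pics/d1.png

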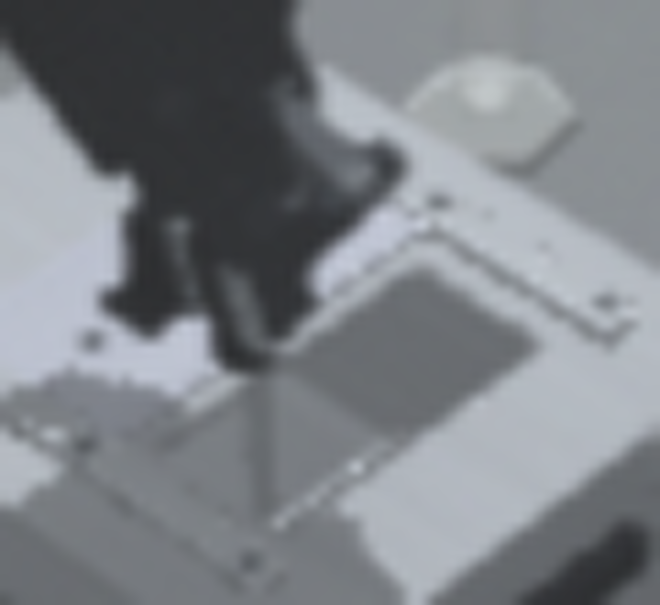

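Request:
send_rows([
  [[0.001,0,0.012,0.005,0.012,0,1],[0,0,0.015,0,0,0,1],[0,0,0.003,0,0,0,1],[0,0,0,0,0,0,1]],
])

```text
t: 26.9
eef_pos: [0.4446, -0.038, 0.2297]
ee_rot: [[-0.961, 0.172, 0.216], [0.168, 0.985, -0.038], [-0.22, -0.001, -0.976]]
wrist_force: [-0.5, -0.7, -1.4]
finger_gap: 0.0097
```

```bash
python3 -c "
from g import *
scoop();goto(-.003,.002,.2,np.pi,.0)
a=eyes.camera('scene');cv2.imwrite('pics/d2.png',cv2.resize(a[165:220,215:275],None,fx=11,fy=11,interpolation=cv2.INTER_CUBIC))
a=eyes.camera('top');cv2.imwrite('pics/d2t.png',cv2.resize(a[195:225,250:290],None,fx=14,fy=14,interpolation=cv2.INTER_CUBIC))
"
```

```text
t 26.9 p [ 0.4446 -0.038   0.2297] y [ 0.172  0.985 -0.001] z [ 0.216 -0.038 -0.976] gap 0.0097 F [-0.5 -0.7 -1.4] j [-0.418 -0.691 -0.582  1.464  0.053 -0.239]
scoop slotframe [-0.005   0.003  -0.0311] tilt vec z [-0.003  0.001  1.   ] yawrel 3.144 o [ 0.474  -0.0432  0.1169]
t 26.9 p [ 0.4446 -0.038   0.2297] y [ 0.172  0.985 -0.001] z [ 0.216 -0.038 -0.976] gap 0.0097 F [-0.5 -0.7 -1.4] j [-0.418 -0.691 -0.582  1.464  0.053 -0.239]
goto dp [ 0.0022 -0.0014  0.0832] w [ 0.0012  0.0032 -0.0021] |w| 0.004
```

View pics/d2.png

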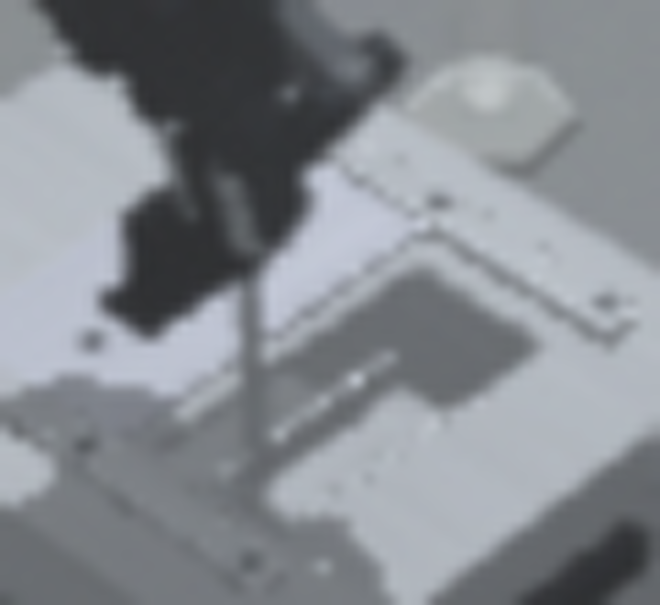

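View pics/d2t.png

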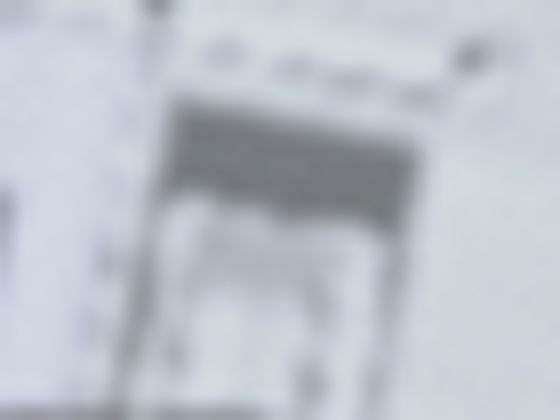

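Request:
send_rows([
  [[0.002,-0.002,0,0,0.003,0,1],[0,0,0.012,0,0,0,1],[0,0,0.02,0,0,0,1],[0,0,0.02,0,0,0,1],[0,0,0.02,0,0,0,1],[0,0,0.015,0,0,0,1],[0,0,0,0,0,0,1]],
])

```text
t: 27.7
eef_pos: [0.4459, -0.0399, 0.3195]
ee_rot: [[-0.963, 0.172, 0.209], [0.168, 0.985, -0.037], [-0.212, -0.0, -0.977]]
wrist_force: [0.2, -0.2, -1.3]
finger_gap: 0.01
```

```bash
python3 -c "
from g import *
o,Rs=scoop()
# target tray centre keeping yaw reversed but parallel with the tray
t=np.array([.4233,-.2839,.003]);REL,OFF=pickle.load(open('grasp.pkl','rb'))
for yr in (np.pi+.0875,):
    R=scoopR(BYAW+yr,0)@REL.T;
    x,e=ik(t-R@OFF,R,[np.array(telemetry.state()['joint_positions'])],.02);print(e,x)
    delta(t-R@OFF,R)
a=eyes.camera('scene');cv2.imwrite('pics/d3.png',cv2.resize(a[140:220,205:295],None,fx=8,fy=8,interpolation=cv2.INTER_CUBIC))
"
```

```text
t 27.7 p [ 0.4459 -0.0399  0.3195] y [ 0.172  0.985 -0.   ] z [ 0.209 -0.037 -0.977] gap 0.01 F [ 0.2 -0.2 -1.3] j [-0.42  -0.601 -0.357  1.608  0.052 -0.241]
scoop slotframe [-0.0044  0.0014  0.0585] tilt vec z [ 0.005 -0.001  1.   ] yawrel 3.144 o [ 0.4744 -0.0449  0.2065]
1.2503427998582614e-14 [-1.00497514 -0.4957883  -0.65693755  1.27577097  0.17263889 -0.90587303]
t 27.7 p [ 0.4459 -0.0399  0.3195] y [ 0.172  0.985 -0.   ] z [ 0.209 -0.037 -0.977] gap 0.01 F [ 0.2 -0.2 -1.3] j [-0.42  -0.601 -0.357  1.608  0.052 -0.241]
 dp [-0.052  -0.2415 -0.2036] w [-0.0005 -0.0047  0.0855] |w| 0.086
```

View pics/d3.png

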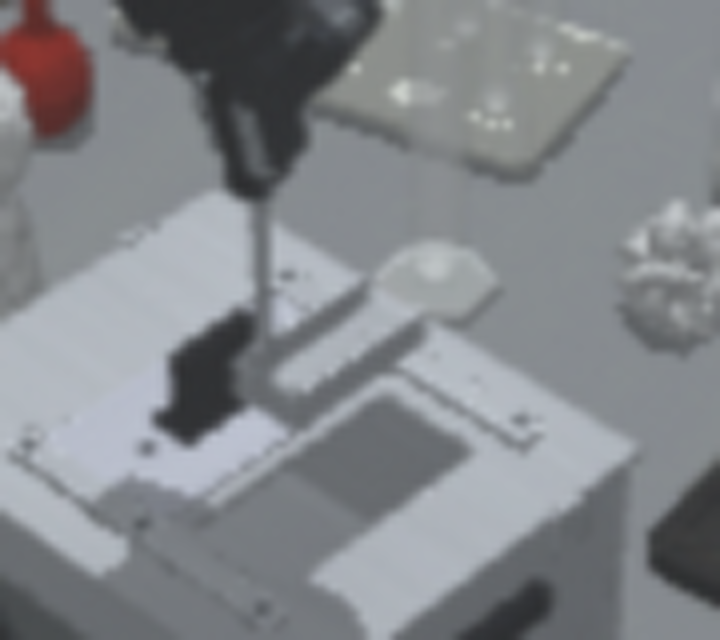

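Request:
send_rows([
  [[-0.004,-0.025,0,0,0,0.02,1],[-0.008,-0.038,0,0,0,0.02,1],[-0.008,-0.038,0,0,0,0.02,1],[-0.008,-0.038,0,0,0,0.02,1],[-0.008,-0.038,0,0,0,0,1],[-0.008,-0.03,0,0,0,0,1],[-0.005,-0.02,0,0,0,0,1],[0,0,0,0,0,0,1]],
])

```text
t: 28.55
eef_pos: [0.3919, -0.2731, 0.3102]
ee_rot: [[-0.975, 0.086, 0.205], [0.085, 0.996, -0.011], [-0.205, 0.007, -0.979]]
wrist_force: [0.3, 0.8, -0.7]
finger_gap: 0.0099
```

```bash
cat > tr.py <<'E'
from g import *
o,Rs=scoop()
t=np.array([.4233,-.2839,.003]);REL,OFF=pickle.load(open('grasp.pkl','rb'))
R=scoopR(BYAW+np.pi+.0875,0)@REL.T
delta(t-R@OFF,R)
a=eyes.camera('scene');import sys
cv2.imwrite('pics/%s.png'%sys.argv[1],cv2.resize(a[180:310,250:350],None,fx=4.5,fy=4.5,interpolation=cv2.INTER_CUBIC))
E
python3 tr.py d4
```

```text
t 28.55 p [ 0.3919 -0.2731  0.3102] y [0.086 0.996 0.007] z [ 0.205 -0.011 -0.979] gap 0.0099 F [ 0.3  0.8 -0.7] j [-0.995 -0.443 -0.262  1.629  0.166 -0.898]
scoop slotframe [-0.0179 -0.2345  0.0491] tilt vec z [ 0.011 -0.008  1.   ] yawrel 3.231 o [ 0.42   -0.2748  0.1971]
t 28.55 p [ 0.3919 -0.2731  0.3102] y [0.086 0.996 0.007] z [ 0.205 -0.011 -0.979] gap 0.0099 F [ 0.3  0.8 -0.7] j [-0.995 -0.443 -0.262  1.629  0.166 -0.898]
 dp [ 0.002  -0.0082 -0.1944] w [-0.0077 -0.0111 -0.0017] |w| 0.014
```

View pics/d4.png

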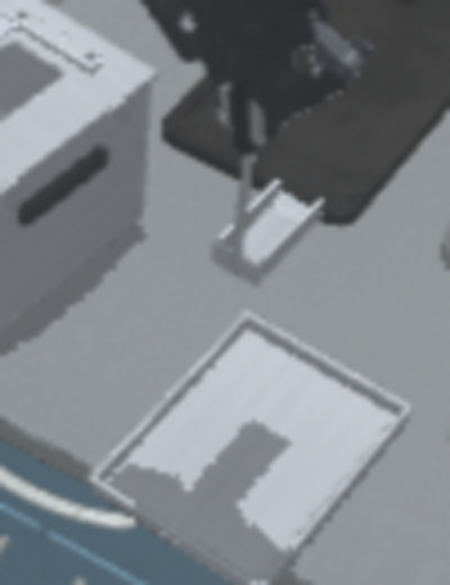

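Request:
send_rows([
  [[0.001,-0.006,-0.02,-0.008,-0.011,0,1],[0,-0.002,-0.04,0,0,0,1],[0,0,-0.04,0,0,0,1],[0,0,-0.04,0,0,0,1],[0,0,-0.025,0,0,0,1],[0,0,-0.005,0,0,0,1],[0,0,0,0,0,0,1]],
])

```text
t: 29.3
eef_pos: [0.3943, -0.2725, 0.1328]
ee_rot: [[-0.973, 0.079, 0.216], [0.078, 0.997, -0.015], [-0.217, 0.002, -0.976]]
wrist_force: [-0.3, -0.9, -0.1]
finger_gap: 0.01
```

```bash
python3 tr.py d5
```

```text
t 29.3 p [ 0.3943 -0.2725  0.1328] y [0.079 0.997 0.002] z [ 0.216 -0.015 -0.976] gap 0.01 F [-0.3 -0.9 -0.1] j [-0.994 -0.517 -0.641  1.314  0.174 -0.903]
scoop slotframe [-0.0143 -0.2337 -0.128 ] tilt vec z [-0.    -0.002  1.   ] yawrel 3.237 o [ 0.4237 -0.2746  0.02  ]
t 29.3 p [ 0.3943 -0.2725  0.1328] y [0.079 0.997 0.002] z [ 0.216 -0.015 -0.976] gap 0.01 F [-0.3 -0.9 -0.1] j [-0.994 -0.517 -0.641  1.314  0.174 -0.903]
 dp [-0.0004 -0.0088 -0.017 ] w [-0.002   0.0004 -0.008 ] |w| 0.008
```

View pics/d5.png

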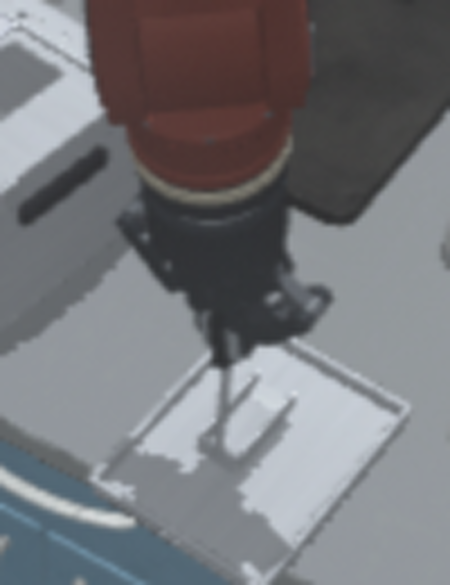

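Request:
send_rows([
  [[0,-0.006,-0.003,0,0,-0.008,1],[0,-0.003,-0.006,0,0,0,1],[0,0,-0.005,0,0,0,1],[0,0,0,0,0,0,1]],
])

```text
t: 29.75
eef_pos: [0.3962, -0.2847, 0.1233]
ee_rot: [[-0.972, 0.088, 0.22], [0.085, 0.996, -0.023], [-0.221, -0.004, -0.975]]
wrist_force: [-0.1, 0.3, -1.3]
finger_gap: 0.0095
```

```bash
python3 tr.py d6
```

```text
t 29.75 p [ 0.3962 -0.2847  0.1233] y [ 0.088  0.996 -0.004] z [ 0.22  -0.023 -0.975] gap 0.0095 F [-0.1  0.3 -1.3] j [-1.006 -0.493 -0.642  1.282  0.174 -0.906]
scoop slotframe [-0.0097 -0.2462 -0.1374] tilt vec z [-0.005  0.004  1.   ] yawrel 3.229 o [ 0.4261 -0.2877  0.0106]
t 29.75 p [ 0.3962 -0.2847  0.1233] y [ 0.088  0.996 -0.004] z [ 0.22  -0.023 -0.975] gap 0.0095 F [-0.1  0.3 -1.3] j [-1.006 -0.493 -0.642  1.282  0.174 -0.906]
 dp [-0.0023  0.0033 -0.0075] w [0.0042 0.0046 0.0003] |w| 0.006
```

Request:
send_rows([
  [[0,0,-0.004,0.004,0.005,0,1],[0,0,-0.003,0,0,0,1],[0,0,-0.002,0,0,0,1]],
])

```text
t: 30.1
eef_pos: [0.3966, -0.2857, 0.1157]
ee_rot: [[-0.972, 0.088, 0.216], [0.086, 0.996, -0.021], [-0.217, -0.002, -0.976]]
wrist_force: [-7.5, 1.5, 16.2]
finger_gap: 0.0102
```

```bash
python3 tr.py d7
```

```text
t 30.1 p [ 0.3966 -0.2857  0.1157] y [ 0.088  0.996 -0.002] z [ 0.216 -0.021 -0.976] gap 0.0102 F [-7.5  1.5 16.2] j [-1.004 -0.481 -0.647  1.269  0.172 -0.905]
scoop slotframe [-0.0096 -0.247  -0.1451] tilt vec z [-0.     0.002  1.   ] yawrel 3.228 o [ 0.426  -0.2886  0.0029]
t 30.1 p [ 0.3966 -0.2857  0.1157] y [ 0.088  0.996 -0.002] z [ 0.216 -0.021 -0.976] gap 0.0102 F [-7.5  1.5 16.2] j [-1.004 -0.481 -0.647  1.269  0.172 -0.905]
 dp [-0.0027  0.0044  0.0001] w [0.0023 0.0004 0.0007] |w| 0.002
```

View pics/d7.png

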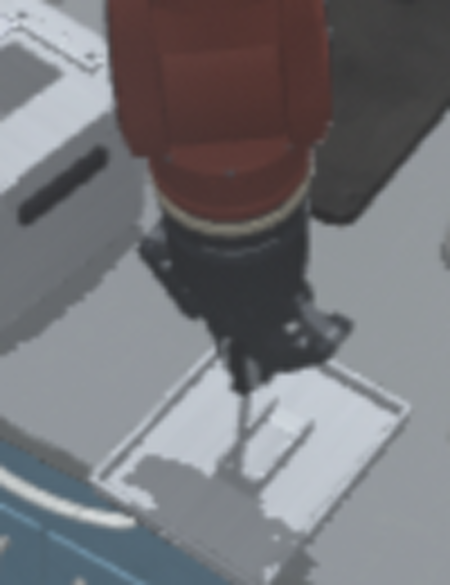

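Request:
send_rows([
  [[0,0,0.001,0,0,0,1],[0,0,0,0,0,0,0.85],[0,0,0,0,0,0,0.6],[0,0,0,0,0,0,0.3],[0,0,0,0,0,0,0],[0,0,0,0,0,0,0],[0,0,0,0,0,0,0]],
])

```text
t: 30.85
eef_pos: [0.3969, -0.2856, 0.1167]
ee_rot: [[-0.972, 0.088, 0.217], [0.085, 0.996, -0.021], [-0.218, -0.002, -0.976]]
wrist_force: [0.0, -0.4, -0.3]
finger_gap: 0.0836
```

```bash
python3 tr.py d8
```

```text
t 30.85 p [ 0.3969 -0.2856  0.1167] y [ 0.088  0.996 -0.002] z [ 0.217 -0.021 -0.976] gap 0.0836 F [ 0.  -0.4 -0.3] j [-1.004 -0.482 -0.645  1.27   0.172 -0.905]
scoop slotframe [-0.0093 -0.2469 -0.1441] tilt vec z [-0.001  0.002  1.   ] yawrel 3.229 o [ 0.4264 -0.2885  0.0039]
t 30.85 p [ 0.3969 -0.2856  0.1167] y [ 0.088  0.996 -0.002] z [ 0.217 -0.021 -0.976] gap 0.0836 F [ 0.  -0.4 -0.3] j [-1.004 -0.482 -0.645  1.27   0.172 -0.905]
 dp [-0.003   0.0043 -0.0009] w [0.0025 0.0011 0.0004] |w| 0.003
```

View pics/d8.png

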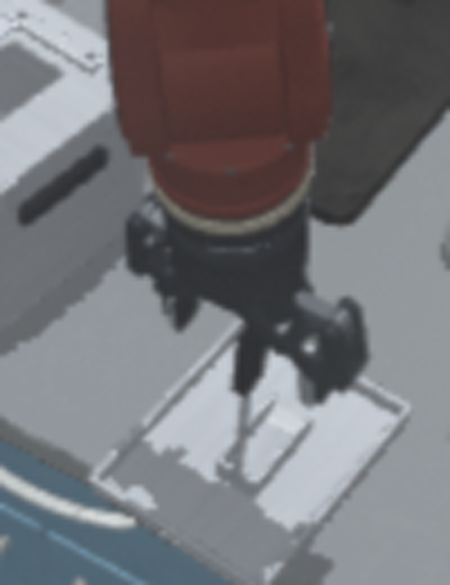

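Request:
send_rows([
  [[-0.003,0,0.015,0,0,0,0],[-0.006,0,0.03,0,0,0,0],[-0.008,0,0.04,0,0,0,0],[-0.008,0,0.04,0,0,0,0],[0,0.01,0.04,0.02,0.07,0,0],[0.01,0.03,0.01,0.01,0.07,-0.04,0],[0.015,0.045,0,0,0.07,-0.04,0],[0.015,0.045,0,0,0,0,0]],
])

```text
t: 31.7
eef_pos: [0.4087, -0.1546, 0.2969]
ee_rot: [[-0.983, 0.184, 0.001], [0.184, 0.983, 0.002], [-0.001, 0.002, -1.0]]
wrist_force: [1.2, 0.9, -0.6]
finger_gap: 0.0856
```

```bash
python3 -c "
from g import *
Bz=Ro.from_euler('z',BYAW).as_matrix()
R=Bz@np.diag([-1.,1,-1]);delta(np.array([.4900,.0146,.23]),R)
a=eyes.camera('scene');cv2.imwrite('pics/d9.png',cv2.resize(a[130:310,180:340],None,fx=3.5,fy=3.5,interpolation=cv2.INTER_CUBIC))
"
```

```text
t 31.7 p [ 0.4087 -0.1546  0.2969] y [0.184 0.983 0.002] z [ 0.001  0.002 -1.   ] gap 0.0856 F [ 1.2  0.9 -0.6] j [-0.664 -0.365 -0.214  1.722  0.002 -0.479]
 dp [ 0.0813  0.1692 -0.0669] w [-0.0018  0.0012  0.0102] |w| 0.01
```

View pics/d9.png

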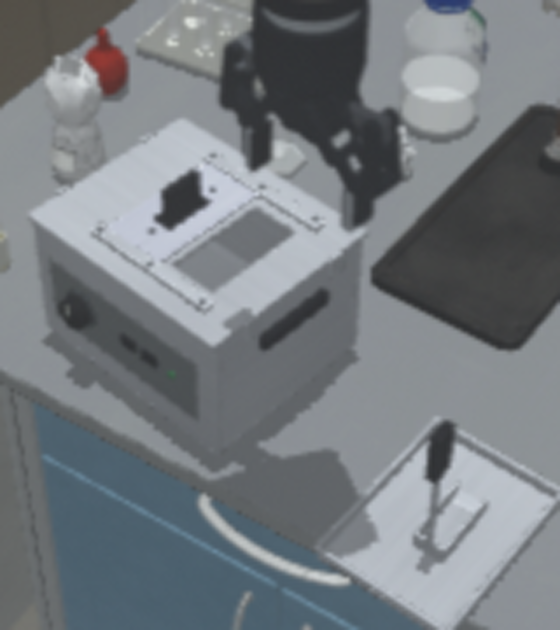

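Request:
send_rows([
  [[0.02,0.04,0,0,0,0,0],[0.02,0.042,0,0,0,0,0],[0.02,0.042,0,0,0,0,0],[0.017,0.035,-0.02,0,0,0.01,0],[0,0,-0.03,0,0,0,0],[0,0,0,0,0,0,0]],
])

```text
t: 32.35
eef_pos: [0.4895, 0.0179, 0.247]
ee_rot: [[-0.986, 0.164, 0.007], [0.164, 0.986, 0.004], [-0.007, 0.005, -1.0]]
wrist_force: [-0.2, 0.1, -0.9]
finger_gap: 0.0856
```

```bash
cat > tab.py <<'E'
from g import *
Bz=Ro.from_euler('z',BYAW).as_matrix()
R=Bz@np.diag([-1.,1,-1]);delta(np.array([.4900,.0146,.163]),R)
E
python3 tab.py
```

```text
t 32.35 p [0.4895 0.0179 0.247 ] y [0.164 0.986 0.005] z [ 0.007  0.004 -1.   ] gap 0.0856 F [-0.2  0.1 -0.9] j [-0.235 -0.238 -0.202  1.6    0.006 -0.07 ]
 dp [ 0.0005 -0.0033 -0.084 ] w [-0.004   0.0074 -0.0102] |w| 0.013
```

Request:
send_rows([
  [[0.0,-0.003,-0.03,-0.004,0.007,-0.01,0],[0,0,-0.03,0,0,0,0],[0,0,-0.015,0,0,0,0],[0,0,-0.006,0,0,0,0],[0,0,0,0,0,0,0]],
])

```text
t: 32.85
eef_pos: [0.4907, 0.0126, 0.1695]
ee_rot: [[-0.984, 0.177, 0.006], [0.177, 0.984, -0.001], [-0.006, -0.0, -1.0]]
wrist_force: [-0.5, -0.3, 0.6]
finger_gap: 0.0854
```

```bash
python3 tab.py
```

```text
t 32.85 p [0.4907 0.0126 0.1695] y [ 0.177  0.984 -0.   ] z [ 0.006 -0.001 -1.   ] gap 0.0854 F [-0.5 -0.3  0.6] j [-0.242 -0.244 -0.348  1.461  0.    -0.064]
 dp [-0.0007  0.002  -0.0065] w [0.0013 0.0056 0.0025] |w| 0.006
```

Request:
send_rows([
  [[0,0.002,-0.005,0,0.005,0,0],[0,0,-0.002,0,0,0,0.4],[0,0,0,0,0,0,0.8],[0,0,0,0,0,0,1],[0,0,0,0,0,0,1],[0,0,0,0,0,0,1],[0,0,0,0,0,0,1]],
], squeeze=60)

```text
t: 33.55
eef_pos: [0.4929, 0.0138, 0.167]
ee_rot: [[-0.984, 0.177, 0.006], [0.177, 0.984, -0.003], [-0.007, -0.002, -1.0]]
wrist_force: [-2.2, -0.1, 0.5]
finger_gap: 0.0085
```

```bash
python3 tab.py
```

```text
t 33.55 p [0.4929 0.0138 0.167 ] y [ 0.177  0.984 -0.002] z [ 0.006 -0.003 -1.   ] gap 0.0085 F [-2.2 -0.1  0.5] j [-2.370e-01 -2.370e-01 -3.470e-01  1.455e+00 -1.000e-03 -5.900e-02]
 dp [-0.0029  0.0008 -0.004 ] w [0.0028 0.0063 0.0032] |w| 0.008
```

Request:
send_rows([
  [[-0.0025,-0.015,0,0,0,0,1],[-0.0025,-0.015,0,0,0,0,1],[-0.0025,-0.014,0,0,0,0,1],[-0.002,-0.01,0,0,0,0,1],[-0.001,-0.004,0,0,0,0,1],[0,0,0,0,0,0,1]],
])

```text
t: 34.15
eef_pos: [0.4825, -0.0441, 0.167]
ee_rot: [[-0.984, 0.176, 0.008], [0.176, 0.984, 0.001], [-0.008, 0.002, -1.0]]
wrist_force: [0.3, -0.1, 0.2]
finger_gap: 0.0081
```

```bash
python3 tab.py
```

```text
t 34.15 p [ 0.4825 -0.0441  0.167 ] y [0.176 0.984 0.002] z [ 0.008  0.001 -1.   ] gap 0.0081 F [ 0.3 -0.1  0.2] j [-0.364 -0.267 -0.372  1.459  0.004 -0.188]
 dp [ 0.0075  0.0587 -0.004 ] w [-0.001   0.0079  0.0015] |w| 0.008
```

Request:
send_rows([
  [[0,-0.0025,0,0,0,0,1],[0,-0.002,0,0,0,0,1],[0,-0.001,0,0,0,0,1]],
])

```text
t: 34.45
eef_pos: [0.482, -0.0467, 0.167]
ee_rot: [[-0.985, 0.173, 0.007], [0.173, 0.985, 0.006], [-0.006, 0.008, -1.0]]
wrist_force: [0.7, 6.1, 0.3]
finger_gap: 0.0085
```

```bash
python3 tab.py
```

```text
t 34.45 p [ 0.482  -0.0467  0.167 ] y [0.173 0.985 0.008] z [ 0.007  0.006 -1.   ] gap 0.0085 F [0.7 6.1 0.3] j [-0.373 -0.265 -0.37   1.461  0.009 -0.199]
 dp [ 0.008   0.0613 -0.004 ] w [-0.0064  0.0071 -0.0007] |w| 0.01
```

Request:
send_rows([
  [[0,-0.0015,0,0,0,0,1],[0,-0.0005,0,0,0,0,1]],
])

```text
t: 34.65
eef_pos: [0.482, -0.0466, 0.167]
ee_rot: [[-0.985, 0.171, 0.007], [0.172, 0.985, 0.01], [-0.005, 0.011, -1.0]]
wrist_force: [-0.3, 0.4, 0.2]
finger_gap: 0.0086
```

```bash
python3 tab.py
```

```text
t 34.65 p [ 0.482  -0.0466  0.167 ] y [0.171 0.985 0.011] z [ 0.007  0.01  -1.   ] gap 0.0086 F [-0.3  0.4  0.2] j [-0.375 -0.264 -0.369  1.462  0.012 -0.203]
 dp [ 0.008   0.0612 -0.004 ] w [-0.0096  0.0071 -0.0026] |w| 0.012
```

Request:
send_rows([
  [[0,0,0,0,0,0,0.8],[0,0,0,0,0,0,0.4],[0,0,0,0,0,0,0],[0,0,0,0,0,0,0],[0,0,0.02,0,0,0,0],[0,0,0.045,0,0,0,0],[0,0,0.045,0,0,0,0],[-0.02,0.04,0.03,0,0,0,0]],
])

```text
t: 35.45
eef_pos: [0.4612, -0.0113, 0.3027]
ee_rot: [[-0.985, 0.175, -0.003], [0.175, 0.985, 0.01], [0.004, 0.01, -1.0]]
wrist_force: [0.6, 0.6, -0.1]
finger_gap: 0.085
```

Request:
send_rows([
  [[-0.01,0.05,0,0,0,0,0],[-0.02,0.05,0,0,0,0,0],[-0.02,0.05,0,0,0,0,0],[-0.02,0.05,0,0,0,0,0],[-0.02,0.05,0,0,0,0,0],[-0.02,0.05,0,0,0,0,0],[-0.02,0.05,0,0,0,0,0],[0,0,0,0,0,0,0]],
])

```text
t: 36.25
eef_pos: [0.3358, 0.323, 0.3092]
ee_rot: [[-0.984, 0.177, 0.01], [0.177, 0.984, 0.01], [-0.008, 0.012, -1.0]]
wrist_force: [-0.3, -0.3, 0.8]
finger_gap: 0.0853
```

```bash
python3 -c "
from h import *
st()
a=eyes.camera('scene');cv2.imwrite('pics/e1.png',cv2.resize(a[120:310,170:350],None,fx=3.1,fy=3.1,interpolation=cv2.INTER_CUBIC))
a=eyes.camera('top');cv2.imwrite('pics/e1t.png',cv2.resize(a[120:285,130:390],None,fx=3,fy=3,interpolation=cv2.INTER_CUBIC))
"
```

```text
t 36.25 p [0.3358 0.323  0.3092] y [0.177 0.984 0.012] z [ 0.01  0.01 -1.  ] gap 0.0853 F [-0.3 -0.3  0.8] j [ 0.481 -0.287 -0.129  1.715  0.005  0.658]
```

View pics/e1.png

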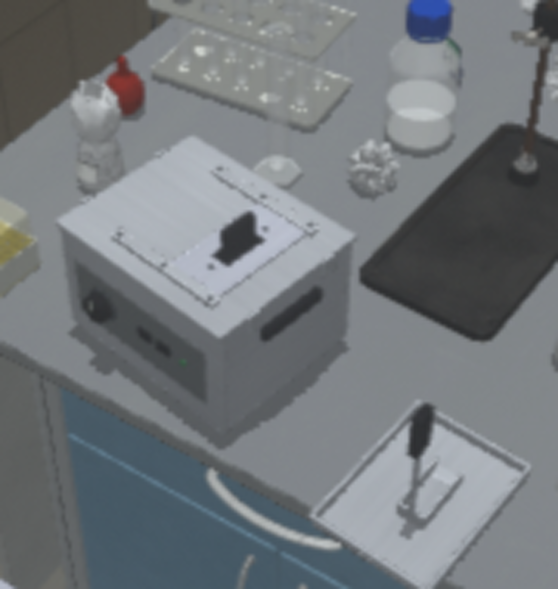

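View pics/e1t.png

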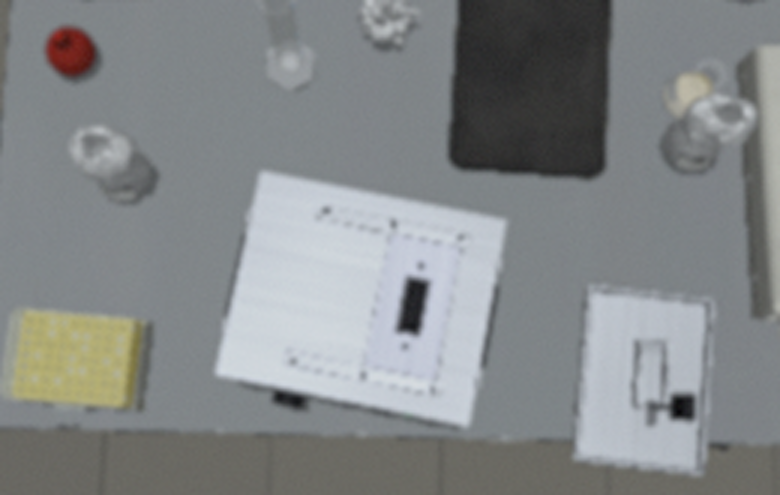

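```bash
python3 -c "
from h import *
i0=cv2.imread('pics/top0.png');i1=eyes.camera('top');s0=cv2.imread('pics/scene0.png');s1=eyes.camera('scene')
def c(im,y0,y1,x0,x1):
    g=im[y0:y1,x0:x1].max(2)<70;yy,xx=np.nonzero(g);return xx.mean()+x0,yy.mean()+y0,g.sum()
for a,b,box in ((i0,i1,(205,240,255,280)),(s0,s1,(180,212,232,262))): print(c(a,*box),c(b,*box))
st()"
```

```text
(np.float64(267.1011235955056), np.float64(221.47191011235955), np.int64(89)) (np.float64(267.3258426966292), np.float64(221.62921348314606), np.int64(89))
(np.float64(246.08490566037736), np.float64(196.64150943396226), np.int64(106)) (np.float64(246.25233644859813), np.float64(196.85981308411215), np.int64(107))
t 36.45 p [0.3391 0.3182 0.3091] y [0.184 0.983 0.011] z [ 0.01   0.009 -1.   ] gap 0.0851 F [ 0.4 -0.1  1. ] j [ 0.469 -0.289 -0.131  1.716  0.003  0.654]
```

The tab is back where it started, to within 0.25 px (under 1 mm), so the shutter is shut. The scoop and flask are upright and the gripper is clear.

```bash
python3 -c "
from bench import robot
print(robot.job_done())"
```

```text
the job is handed in; nothing more can be done
None
```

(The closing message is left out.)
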